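# Load and lock a vacuum extraction manifold

### The arm

A 6-joint arm with a two-finger parallel gripper is mounted at the origin on the work surface. World frame = base frame: x ahead of the robot, y to its left, z up, the work surface at z = 0. Lengths are in mm, angles in rad, forces in N, time in s.
With the tool pointing down it reaches from about 350 to 875 mm from the base axis. Payload 4.2 kg.
Tool frame: the origin (TCP) lies at the very end of the fingers, on their centre line; the grasp point (between the pads) lies 19 mm behind it; z points along the fingers, y is the line along which they close (so a half turn about z gives the same grasp; the last joint's range is limited). The gripper opens to 85 mm and grips with 20 to 120 N. Pads are 22 mm wide; open, the fingers measure 114 mm over their backs; the gripper's body (76 mm by 85 mm) begins 54 mm behind the grasp point. The pads swing forward as they close: fully open they stand 13 mm farther back than shut.
Start: joints at [-0.936, 0.385, 0.008, 0, -1.194, -0.259], TCP at [229.399, -581.356, 231.312] pointing down, gripper open.
Joint ranges: [-3.14, 3.14], [-1.21, 2.06], [-1.07, 1.41], [-3.16, 2.05], [-2.99, -0.16], [-3.1, 3.1]. Speed limits (rad/s): [2.79, 2.79, 3.14, 3.14, 3.14, 3.14].

### API

Orientations are given as a unit quaternion [x, y, z, w].
In Python, from bench import read_state, get_image, camera_model, job_done gives the robot as it stands.
- The arm moves only by the shell command python3 -m handwheel 'ROWS'. ROWS is JSON, a list of rows, each a list of 7 numbers: the shift along the tool's x, y, z in m, then the turn, a rotation vector about the tool's x, y, z in rad, then the gripper's target within -1 to 1 (fully open at 1, half-way at 0, shut at -1). In form: [[dx, dy, dz, wx, wy, wz, jaw], ...]. A call has 1 to 10 rows; each row is the pose to reach, as a shift and turn from the pose commanded when the call began, along the tool's axes at that moment; what a row does not reach only later rows make up. A row lasts 1/8 s, in which the tool goes at most 62.5 mm and 10.7 degrees, less where a joint would pass 70% of its speed; a pose out of reach is approached as far as the arm can. A call with a gripper value outside its range is refused whole. The fingers move at their own pace and stop on an object; the grip force is fixed at half the most. Time passes only in rows, so rows that repeat a pose let the fingers close. It gives the time, the measured TCP pose, the force, the opening and the grip force at its end, in the units of the state.
- read_state(): the state, without advancing time (a new reading comes with each control period).
- get_image(name): name is "side" or "top" or "wrist"; returns (picture, depth): 400x640x3 uint8, blue, green, red; 400x640 float32, mm along the optical axis (not along the pixel's ray), 0 where there is no reading.
- camera_model(name): a dict with "K" (3x3 intrinsics, pixels), "rvec" (rotation vector, rad) and "tvec" (3), from world to camera coordinates, as OpenCV has them; the wrist camera has in their place "hand_eye" (4x4, takes a point from camera to tool coordinates, whose origin is the TCP and whose axes are the flange's). Camera axes: x right, y down, z forward; pixel columns grow to the right and rows downward; lengths in mm; the calibration is good to about 2 mm. A picture is of the moment at which its call begins: read the wrist's pose just before it. camera_model takes no time and is no camera call.
- job_done(): hands the job in; it is judged then, once.
The state is a dict: "clock": time; "joints": joint angles; "joint_vel": joint speeds; "joint_efforts": joint torques, N m; "position": TCP position; "ee_rot": TCP orientation; "contact_force": force on the tool from outside, world axes, zero at the start; "wrist_torque": the same for the moment, N m; "gripper_width": finger opening in mm; "grasp_force": force on a finger pad.
Only numpy, scipy, OpenCV 4.12 (cv2) and the standard library are available. Lean on these libraries where they do the work, as an engineer would, in place of code of your own. Each camera call takes 0.05 s, during which the arm holds its last target. There are 200 camera calls.

### The job

Get the vacuum extraction station ready and start it: stand every collection vial upright in a pocket of the rack inside the glass basin, then take the lid from its drip tray and lower it gently so that all six drip tips go down into the vials and pockets and the lid lies flat on the basin rim. Then raise the two thrown-back cam arms and swing them down together until both are fully locked (never lock one while the other still lies back behind upright), and last press the green pump button. Leave the bottle, tip box and beaker where they are.

Things in the scene. Friction and masses are not known exactly. Their poses are not given: they have to be found in the camera images.
- station: vacuum station fixed to the bench; place, side and yaw vary. White base 350 x 150 x 12 mm; clear glass basin 234 (station x) x 88 mm, 80 mm wide inside, with a white rack of six pockets in a row along x. Origin on the bench under the basin's middle, z up. White pump housing at its -x end: x = -208 to -132, y = -55 to 55, top 85 mm high
- rim (a point): middle of the basin's open rim, 107 mm above the bench, axes as the station. The lid's sealing face comes to lie here, its handle centre then 45 mm above. Cam arms thrown back lie beside the basin, at station x = 0 to 80 mm, 47 to 100 mm out, up to 102 mm above the bench
- pocket1 (a point): centre of a vial when it stands in rack pocket 1: station x = -90 mm, y = 0, 60.5 mm above the bench. Pocket 31 x 31 mm square, floor 18 mm and top edge 46 mm above the bench, 36 mm from the next; axes as the station
- pocket2 (a point): centre of a vial when it stands in rack pocket 2: station x = -54 mm, y = 0, 60.5 mm above the bench. Pocket 31 x 31 mm square, floor 18 mm and top edge 46 mm above the bench, 36 mm from the next; axes as the station
- pocket3 (a point): centre of a vial when it stands in rack pocket 3: station x = -18 mm, y = 0, 60.5 mm above the bench. Pocket 31 x 31 mm square, floor 18 mm and top edge 46 mm above the bench, 36 mm from the next; axes as the station
- pocket4 (a point): centre of a vial when it stands in rack pocket 4: station x = 18 mm, y = 0, 60.5 mm above the bench. Pocket 31 x 31 mm square, floor 18 mm and top edge 46 mm above the bench, 36 mm from the next; axes as the station
- pocket5 (a point): centre of a vial when it stands in rack pocket 5: station x = 54 mm, y = 0, 60.5 mm above the bench. Pocket 31 x 31 mm square, floor 18 mm and top edge 46 mm above the bench, 36 mm from the next; axes as the station
- pocket6 (a point): centre of a vial when it stands in rack pocket 6: station x = 90 mm, y = 0, 60.5 mm above the bench. Pocket 31 x 31 mm square, floor 18 mm and top edge 46 mm above the bench, 36 mm from the next; axes as the station
- vial1_mid (a point): centre (half-way up) of a loose glass vial, z along it: 85 mm tall, body 28 mm diameter, 60 g; its top 22 mm is a blue screw cap, 29 mm diameter, with an open 13 mm hole. Starts upright on the bench. Take it by the cap, so that the gripper stays above the basin rim (racked, its top is 4 mm below the rim). May be absent (None)
- vial2_mid (a point): centre (half-way up) of a loose glass vial, z along it: 85 mm tall, body 28 mm diameter, 60 g; its top 22 mm is a blue screw cap, 29 mm diameter, with an open 13 mm hole. Starts upright on the bench. Take it by the cap, so that the gripper stays above the basin rim (racked, its top is 4 mm below the rim). May be absent (None)
- vial3_mid (a point): centre (half-way up) of a loose glass vial, z along it: 85 mm tall, body 28 mm diameter, 60 g; its top 22 mm is a blue screw cap, 29 mm diameter, with an open 13 mm hole. Starts upright on the bench. Take it by the cap, so that the gripper stays above the basin rim (racked, its top is 4 mm below the rim). May be absent (None)
- vial4_mid (a point): centre (half-way up) of a loose glass vial, z along it: 85 mm tall, body 28 mm diameter, 60 g; its top 22 mm is a blue screw cap, 29 mm diameter, with an open 13 mm hole. Starts upright on the bench. Take it by the cap, so that the gripper stays above the basin rim (racked, its top is 4 mm below the rim). May be absent (None)
- vial5_mid (a point): centre (half-way up) of a loose glass vial, z along it: 85 mm tall, body 28 mm diameter, 60 g; its top 22 mm is a blue screw cap, 29 mm diameter, with an open 13 mm hole. Starts upright on the bench. Take it by the cap, so that the gripper stays above the basin rim (racked, its top is 4 mm below the rim). May be absent (None)
- lid_handle (a point): centre of the black handle bar (80 mm along lid x, 16 wide, 18 high, 24 mm free below) of the loose white lid, 240 x 90 x 12 mm, 0.4 kg; its sealing face is 45 mm below this point, with a black lip 221 x 75 x 3 mm under it that drops inside the rim. Six 8 mm tips reach 22 mm down from the face at lid x = +-18, +-54, +-90 mm, as the pockets; a pin juts 11 mm amid each long side. Either way round fits
- tray: fixed steel drip tray, 250 (x) x 176 mm, 14 mm high, with two cross bars (at x = +-72 mm, 45 mm high, end stops 58 mm) on which the lid is parked at the start, handle up, its long side roughly along tray x; origin on the bench under its middle
- cam_l (a joint): steel cam arm on the left side (station +y) of the basin. rad: 0 = down and locked (hook over the lid's pin, handle to station -x, 35 deg above level); grows as it is raised: 0.96 = handle straight up, 2.53 = thrown back level to +x, stop at 2.85. Hinge axis along station y through station (0, 0, 85 mm). Stays where left (stiff; about 1.2 N at its bar). It closes only over a fully lowered lid
- cam_r (a joint): steel cam arm on the right side (station -y) of the basin. rad: 0 = down and locked (hook over the lid's pin, handle to station -x, 35 deg above level); grows as it is raised: 0.96 = handle straight up, 2.53 = thrown back level to +x, stop at 2.85. Hinge axis along station y through station (0, 0, 85 mm). Stays where left (stiff; about 1.2 N at its bar). It closes only over a fully lowered lid
- cam_l_bar (a point): round red cross bar (12 mm thick, along station y, from 47 to 100 mm out from the station's middle plane) at the end of cam_l, 75 mm from the hinge axis. The point lies 84 mm out, amid its free outer part; the steel arm joins it 58 to 67 mm out. It can be pinched from above at this point and turns in the fingers, or be pushed from the side or from above
- cam_r_bar (a point): round red cross bar (12 mm thick, along station y, from 47 to 100 mm out from the station's middle plane) at the end of cam_r, 75 mm from the hinge axis. The point lies 84 mm out, amid its free outer part; the steel arm joins it 58 to 67 mm out. It can be pinched from above at this point and turns in the fingers, or be pushed from the side or from above
- start (a joint): green round push button (28 mm diameter) on top of the pump housing; m, 0 = out, 0.006 = fully pressed (about 5 N), springs back
- start_top (a point): middle of the green button's top face, 103 mm above the bench; press straight down
- flask: bystander: white reagent bottle with a red cap, 70 mm diameter, 150 mm tall, origin under its middle
- tipbox: bystander: blue pipette tip box with a clear lid, 120 x 85 x 70 mm, origin under its middle
- beaker: bystander: small glass beaker, 68 mm diameter, 80 mm tall, origin under its middle
Mind the look-alikes: they are no part of the job. Leave any pink or yellow look-alike of the part that bears vial1_mid alone.

How it is judged:
By the outcome, as a careful person would: the job done as asked, in the order asked, and still so for the second after the job is handed in, with the robot touching nothing.
Of vial1, vial2, vial3, vial4, vial5 only 3 to 5 are there at a start; the rules pass over those that are not, and their reading is None.
At some moment in a run one of lid may be knocked a few centimetres aside while the robot is not near it.
It also fails if it takes over 210 s, if anything falls off the work surface, if the arm or the gripper's body presses on something with over 40 N, if the wrist force passes 120 N, or if a joint passes its speed limit or range.

## Working session

There is one attempt and no reset: what is moved stays moved. The work goes in short steps, Python scripts to look and compute and a shell command to move; the robot and the scene stay as the last step left them, time stands still between calls to the robot, and variables do not carry over. Pictures are saved under pics/ and viewed, at most 14 in all, crops included, and the job is handed in when it is done.

```bash
mkdir -p pics; ls; cat > h.py <<'E'
import numpy as np,cv2
from scipy.spatial.transform import Rotation as R
from bench import *
def cam(n):
    m=camera_model(n);K=np.array(m["K"])
    if "rvec" in m:
        Rm=cv2.Rodrigues(np.array(m["rvec"],float))[0];t=np.array(m["tvec"],float).ravel()
        return K,Rm.T,-Rm.T@t   # cam->world, origin
    s=read_state();H=np.array(m["hand_eye"]);Rt=R.from_quat(s["ee_rot"]).as_matrix()
    return K,Rt@H[:3,:3],Rt@H[:3,3]+np.array(s["position"])
def onplane(c,uv,z):
    K,Rw,o=c;uv=np.atleast_2d(np.array(uv,float))
    d=np.c_[uv,np.ones(len(uv))]@np.linalg.inv(K).T@Rw.T
    return o+d*((z-o[2])/d[:,2])[:,None]
def cloud(c,dep):
    K,Rw,o=c;v,u=np.mgrid[:dep.shape[0],:dep.shape[1]]
    p=np.stack([(u-K[0,2])/K[0,0]*dep,(v-K[1,2])/K[1,1]*dep,dep],-1)
    return p@Rw.T+o
def proj(c,P):
    K,Rw,o=c;q=(np.atleast_2d(P)-o)@Rw@K.T
    return q[:,:2]/q[:,2:]
def comp(mask,mn=20):
    n,l,s,c=cv2.connectedComponentsWithStats(mask.astype(np.uint8))
    return [(c[i],s[i],l==i) for i in range(1,n) if s[i][4]>=mn]
E
python3 - <<'E'
from h import *
for n in("top","side","wrist"):
    c=cam(n);p,d=get_image(n);cv2.imwrite(f"pics/{n}0.png",p);np.save(f"pics/{n}0.npy",d);print(n,c[2].round(),c[1].round(2).tolist(),c[0][0,0])
print(read_state())
E
```

```text
pics
top [ 321.   -2. 1746.] [[-0.01, -0.99, 0.14], [-1.0, 0.01, 0.01], [-0.01, -0.14, -0.99]] 518.1498577488574
side [ 56. 872. 749.] [[-0.87, -0.26, 0.43], [-0.5, 0.46, -0.73], [-0.01, -0.85, -0.53]] 476.1234970513223
wrist [ 168. -605.  373.] [[-0.37, 0.9, 0.24], [0.93, 0.35, 0.1], [0.0, 0.26, -0.97]] 306.94391478351264
{'clock': 0.15, 'joints': array([-9.36420912e-01,  3.85438842e-01,  6.92036785e-03, -3.16906890e-04,
       -1.19397354e+00, -2.58613107e-01]), 'joint_vel': array([-8.58345199e-04, -2.24375753e-03,  5.89855428e-03,  1.22604876e-03,
       -9.09885595e-04,  7.60325917e-06]), 'joint_efforts': array([-4.42902328e-04, -3.92677689e+01,  1.88580716e+01,  4.18856934e+00,
       -3.40791572e-03, -1.00560533e-05]), 'position': array([ 229.21892428, -580.98465007,  230.43491336]), 'ee_rot': array([-1.86720285e-01,  9.82412741e-01,  8.28324156e-04, -2.33255725e-04]), 'contact_force': array([ 0.46051533, -0.16858223, -0.43737738]), 'wrist_torque': array([ 0.01749244,  0.05958114, -0.07283374]), 'grasp_force': 0.0, 'gripper_width': 85.42014594268002}
```

View pics/top0.png

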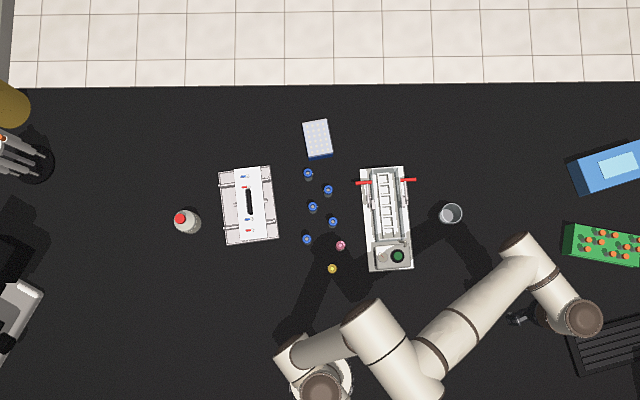

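View pics/side0.png

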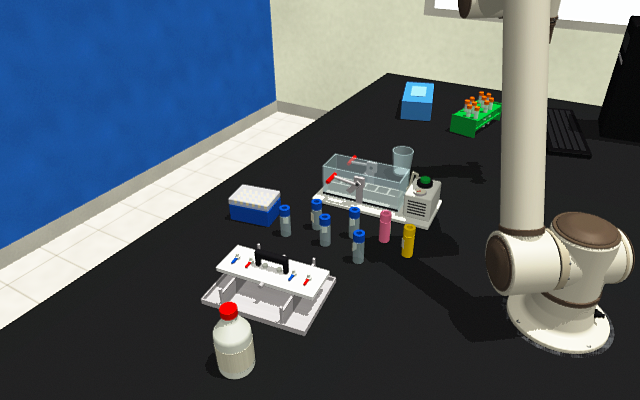

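Top view: five blue-capped vials at (308,174), (328,190), (312,207), (333,222) and (306,239). The look-alikes are pink (340,245) and yellow (332,268). The lid is at (249,202) and the station at (388,218), with its button at (397,256) and red bars at (363,183) and (408,180). I choose the blue caps only. The tip box (317,138) is blue but not a vial.

```bash
python3 - <<'E'
from h import *
p=cv2.imread("pics/top0.png");c=cam("top");d=np.load("pics/top0.npy");X=cloud(c,d)
hsv=cv2.cvtColor(p,cv2.COLOR_BGR2HSV).astype(int);H,S,V=hsv[...,0],hsv[...,1],hsv[...,2]
roi=np.zeros(H.shape,bool);roi[120:285,210:470]=1
def rep(name,m,z,mn=15):
    for ce,s,mm in comp(m&roi,mn):
        zz=np.median(X[mm][:,2]); print(name,ce.round(1),s[:5],"z",zz.round(),onplane(c,ce,z)[0].round(1))
rep("blue",(abs(H-112)<12)&(S>120)&(V>70),85)
rep("red",((H<6)|(H>174))&(S>150)&(V>100),88)
rep("green",(abs(H-65)<20)&(S>100)&(V>50),103)
rep("pink",(H>160)&(H<=178)&(S>60)&(V>100),85)
rep("yel",(abs(H-26)<6)&(S>120)&(V>100),85)
m=(V<70)&(X[...,2]>75)&(X[...,2]<140);r2=np.zeros_like(roi);r2[150:260,215:285]=1
for ce,s,mm in comp(m&r2,15):
    print("handle",ce,s,np.median(X[mm][:,2]),onplane(c,ce,99)[0],cv2.minAreaRect(np.argwhere(mm)[:,::-1].astype(np.float32)))
# pump housing top rectangle, basin
m=(abs(X[...,2]-85)<8)&(V>100)&(S<60)&roi; m[:,:350]=0;m[:235]=0
for ce,s,mm in comp(m,50):
    q=onplane(c,np.argwhere(mm)[:,::-1],85)[:,:2].astype(np.float32);print("pump",cv2.minAreaRect(q),s)
m=(abs(X[...,2]-12)<8)&(V>100)&(S<60)&roi; m[:,:350]=0
q=onplane(c,np.argwhere(m)[:,::-1],12)[:,:2].astype(np.float32);print("base",cv2.minAreaRect(q))
m=(X[...,2]>40)&(X[...,2]<80)&(V>130)&(S<60)&r2
print("lidz",np.median(X[m][:,2]));q=onplane(c,np.argwhere(m)[:,::-1],66)[:,:2].astype(np.float32);print("lid",cv2.minAreaRect(q))
E
```

```text
blue [320.2 156.8] [308 153  25   8  80] z 28.0 [713.4  -6.3  85. ]
blue [307.4 172.4] [303 168  10  10  58] z 83.0 [661.8  36.3  85. ]
blue [327.9 189.2] [324 185   9  10  56] z 85.0 [605.5 -30.1  85. ]
blue [312.1 205.9] [308 202   9   9  55] z 82.0 [551.   21.8  85. ]
blue [332.7 221.1] [328 217  10   9  58] z 83.0 [501.2 -44.1  85. ]
blue [306.1 238.3] [302 234   9  10  55] z 83.0 [446.5  41.7  85. ]
red [408.6 179.2] [401 177  16   5  52] z 83.0 [ 635.1 -292.6   88. ]
red [362.5 182.2] [355 180  17   5  55] z 96.0 [ 627.  -142.6   88. ]
green [397.5 255.5] [393 252  10   8  62] z 104.0 [ 388.1 -246.6  103. ]
pink [339.9 245.1] [336 241  10  10  68] z 82.0 [423.8 -66.1  85. ]
yel [331.9 268.1] [328 264   9   9  65] z 82.0 [350.7 -39.6  85. ]
handle [248.75229358 200.97247706] [246 189   7  25 109] 100.26009731799809 [567.27171445 225.27051377  99.        ] ((248.7449493408203, 201.07192993164062), (24.365936279296875, 4.408622741699219), 84.5596694946289)
pump ((387.63287353515625, -233.69342041015625), (75.37294006347656, 108.46224212646484), 3.7668232917785645) [375 244  36  25 590]
base ((524.6638793945312, -298.67376708984375), (349.14935302734375, 297.7665100097656), 4.063231945037842)
lidz 58.67525142635759
lid ((565.0197143554688, 239.00357055664062), (239.16392517089844, 169.65110778808594), 6.9016499519348145)
```

```bash
python3 - <<'E'
import cv2
p=cv2.imread("pics/top0.png")
cv2.imwrite("pics/crop0.png",cv2.resize(p[155:285,215:425],None,fx=3.8,fy=3.8,interpolation=cv2.INTER_CUBIC))
E
```

```text
(no output)
```

View pics/crop0.png

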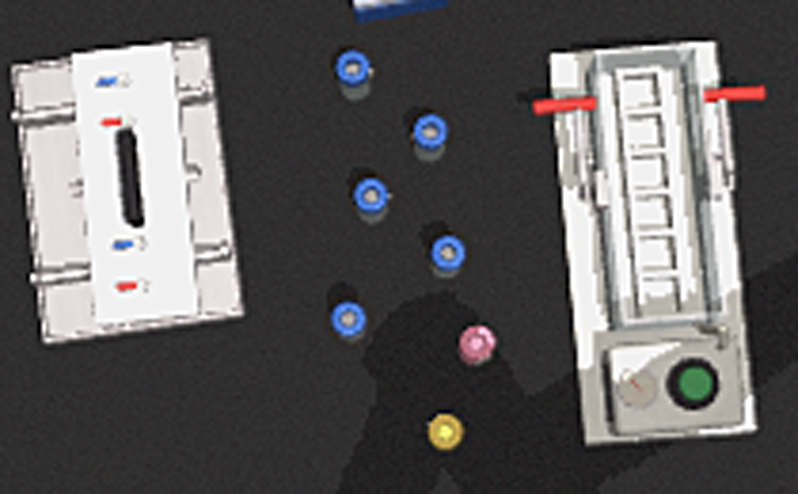

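The crop shows five blue-ringed vials. Pink and yellow are clearly separate, and the station's pump end faces the robot. Next I turn the tool to the station yaw (about 4°) and look from above.

```bash
python3 -m handwheel '[[-0.1,0.06,-0.1,0,0,0.1,1],[-0.425,0.285,-0.1,0,0,0.309,1],[-0.425,0.285,-0.1,0,0,0.309,1],[-0.425,0.285,-0.1,0,0,0.309,1],[-0.425,0.285,-0.1,0,0,0.309,1],[-0.425,0.285,-0.1,0,0,0.309,1],[-0.425,0.285,-0.1,0,0,0.309,1],[-0.425,0.285,-0.1,0,0,0.309,1],[-0.425,0.285,-0.1,0,0,0.309,1],[-0.425,0.285,-0.1,0,0,0.309,1]]'
python3 -m handwheel '[[0,0,0,0,0,0,1],[0,0,0,0,0,0,1],[0,0,0,0,0,0,1]]'
python3 - <<'E'
from h import *
c=cam("wrist");s=read_state();p,d=get_image("wrist");cv2.imwrite("pics/w1.png",p);np.savez("pics/w1.npz",d=d,K=c[0],R=c[1],o=c[2])
y=R.from_quat(s["ee_rot"]).as_matrix();print(s["position"],y.round(4).tolist())
E
```

```text
clock: 1.4
position: [521.2, -158.3, 330.9]
ee_rot: [-0.035, 0.999, 0.0, -0.0]
contact_force: [-1.3, -0.2, 0.5]
gripper_width: 85.1
grasp_force: 0.0
clock: 1.78
position: [519.6, -161.1, 331.3]
ee_rot: [-0.033, 0.999, 0.0, -0.0]
contact_force: [0.5, 0.4, -0.1]
gripper_width: 85.7
grasp_force: 0.0
[ 519.58743094 -161.12032505  331.34168509] [[-0.9979, -0.0652, -0.0001], [-0.0652, 0.9979, 0.0], [0.0, 0.0, -1.0]]
```

View pics/w1.png

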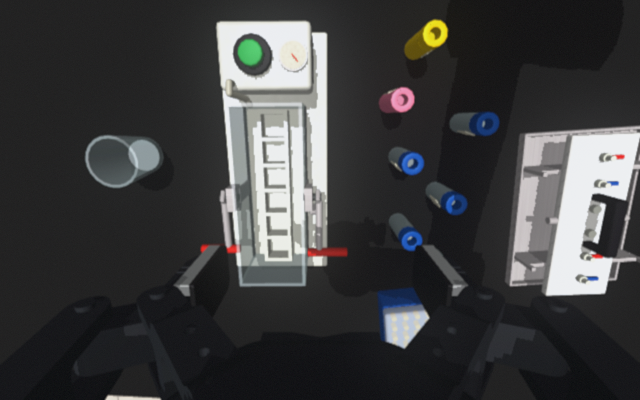

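Wrist view: rack at (277,190), pump at (265,57) with button (251,53), bars at (220,248) and (327,251), and blue caps at (485,124), (411,162), (455,204) and (410,239). I'll fit the station now.

```bash
python3 - <<'E'
from h import *
p=cv2.imread("pics/w1.png");f=np.load("pics/w1.npz");c=(f["K"],f["R"],f["o"]);d=f["d"];X=cloud(c,d);Z=X[...,2]
hsv=cv2.cvtColor(p,cv2.COLOR_BGR2HSV).astype(int);H,S,V=hsv[...,0],hsv[...,1],hsv[...,2]
def box(y0,y1,x0,x1):
    m=np.zeros(H.shape,bool);m[y0:y1,x0:x1]=1;return m
def rect(name,m,z):
    for ce,s,mm in comp(m,100):
        k=cv2.morphologyEx(mm.astype(np.uint8),cv2.MORPH_OPEN,np.ones((3,3)))
        q=onplane(c,np.argwhere(k>0)[:,::-1],z)[:,:2].astype(np.float32)
        r=cv2.minAreaRect(q);print(name,np.round(r[0],1),np.round(r[1],1),round(r[2],2),s[4])
rect("pump",(abs(Z-85)<5)&(V>90)&box(0,100,200,330),85)
rect("base",(abs(Z-12)<5)&(V>90)&box(0,300,200,340),12)
print("rackz",[Z[y,277].round() for y in range(110,275,6)])
rect("rack",(abs(Z-46)<5)&(V>110)&box(100,275,240,310),46)
rect("rackV",(V>170)&(S<60)&box(104,275,255,296),46)
for n,m,z in(("green",(abs(H-60)<15)&(S>100)&(V>80),103),("blue",(abs(H-112)<12)&(S>120)&(abs(Z-85)<4),85),("red",((H<8)|(H>172))&(S>150)&(V>80)&box(200,270,180,360),85)):
    for ce,s,mm in comp(m,20):
        cn=max(cv2.findContours(mm.astype(np.uint8),0,2)[0],key=len)
        e=cv2.fitEllipse(cn) if len(cn)>5 else None
        print(n,ce.round(1),s,"z",np.median(Z[mm]).round(1),"rayz",onplane(c,ce,z)[0].round(1),"ell",onplane(c,e[0],z)[0].round(1),np.round(e[1],1))
E
```

```text
pump [ 389.8 -235.3] [ 74.  107.1] 3.78 4504
base [ 503.4 -209.1] [314.3 110.2] 4.04 3479
base [ 433.7 -295.3] [14.9 23. ] 3.78 197
base [ 630.6 -168.2] [54.6 11.3] 3.52 262
base [ 682.  -156.1] [14.4 29.7] 3.79 171
rackz [np.float64(45.0), np.float64(18.0), np.float64(19.0), np.float64(18.0), np.float64(18.0), np.float64(47.0), np.float64(17.0), np.float64(18.0), np.float64(19.0), np.float64(47.0), np.float64(18.0), np.float64(18.0), np.float64(17.0), np.float64(43.0), np.float64(17.0), np.float64(19.0), np.float64(19.0), np.float64(44.0), np.float64(18.0), np.float64(18.0), np.float64(23.0), np.float64(46.0), np.float64(18.0), np.float64(17.0), np.float64(474.0), np.float64(46.0), np.float64(59.0), np.float64(75.0)]
rack [0. 0.] [0. 0.] 0.0 130
rack [ 560.3 -218.7] [224.3  61.1] 3.78 2029
rackV [ 443.  -240.9] [ 2.5 25.4] 3.78 102
rackV [ 565.8 -227.2] [208.   49.3] 4.01 3809
rackV [ 534.2 -199.5] [135.6   6.8] 2.55 405
green [249.7  52. ] [238  39  25  27 536] z 106.6 rayz [ 389.4 -248.2  103. ] ell [ 389.4 -248.3  103. ] [23.9 26.9]
blue [486.7 123.6] [475 112  24  24 364] z 84.4 rayz [447.9  39.   85. ] ell [447.9  39.1  85. ] [21.4 24.7]
blue [412.1 163.4] [401 153  23  22 322] z 84.4 rayz [502.7 -45.5  85. ] ell [502.8 -45.5  85. ] [21.  22.4]
blue [455.7 204.1] [445 194  22  21 304] z 84.2 rayz [552.3  19.4  85. ] ell [552.3  19.4  85. ] [19.8 22. ]
blue [410.7 240. ] [401 231  21  20 247] z 84.3 rayz [606.5 -32.5  85. ] ell [606.8 -32.1  85. ] [18.2 20.5]
red [203.4 247. ] [200 244   9   8  42] z 82.1 rayz [ 635.3 -313.8   85. ] ell [ 634.7 -313.3   85. ] [ 4.8 10.9]
red [231.5 249. ] [226 244  11   9  63] z 84.3 rayz [ 635.7 -275.5   85. ] ell [ 636.3 -275.8   85. ] [ 8.8 11. ]
red [328.9 251.9] [308 248  40   9 289] z 97.1 rayz [ 631.2 -142.1   85. ] ell [ 631.3 -139.6   85. ] [ 7.6 48.3]
```

```bash
python3 -m handwheel '[[0.01,0.06,0.06,0,0,0,0.4],[0.01,0.117,0.1,0,0,0,0.4],[0.01,0.117,0.16,0,0,0,0.4],[0.01,0.117,0.2,0,0,0,0.4],[0.01,0.117,0.235,0,0,0,0.4],[0.01,0.117,0.255,0,0,0,0.4],[0.01,0.117,0.271,0,0,0,0.4],[0.01,0.117,0.271,0,0,0,0.4],[0.01,0.117,0.271,0,0,0,0.4],[0.01,0.117,0.271,0,0,0,-0.6]]'
python3 -m handwheel '[[0,0,0,0,0,0,-0.8],[0,0,0,0,0,0,-0.8],[0,0,0,0,0,0,-0.8],[0,0,0,0,0,0,-0.8],[0,0,0,0,0,0,-0.8],[0,0,0,0,0,0,-0.8]]'
python3 -m handwheel '[[0,0,-0.02,0,0,0,-0.8],[0,0,-0.06,0,0,0,-0.8],[0,0,-0.1,0,0,0,-0.8],[0,0,-0.16,0,0,0,-0.8],[0,0,-0.16,0,0,0,-0.8],[0,0,-0.16,0,0,0,-0.8]]'
python3 - <<'E'
from h import *
c=cam("wrist");s=read_state();p,d=get_image("wrist");cv2.imwrite("pics/w2.png",p);np.savez("pics/w2.npz",d=d,K=c[0],R=c[1],o=c[2])
print(s["position"],cam("wrist")[2])
E
```

```text
clock: 3.08
position: [503.0, -44.2, 61.2]
ee_rot: [-0.033, 0.999, 0.0, 0.001]
contact_force: [0.2, 0.1, 0.1]
gripper_width: 43.1
grasp_force: 0.0
clock: 3.82
position: [503.1, -44.1, 61.2]
ee_rot: [-0.034, 0.999, -0.0, 0.001]
contact_force: [-0.7, -0.7, 6.4]
gripper_width: 26.4
grasp_force: 59.5
clock: 4.58
position: [501.5, -44.1, 219.5]
ee_rot: [-0.033, 0.999, 0.0, -0.001]
contact_force: [-0.0, 1.1, -0.9]
gripper_width: 26.8
grasp_force: 59.1
[501.46467429 -44.06458648 219.51238385] [436.19011758 -48.38004042 361.24627129]
```

View pics/w2.png

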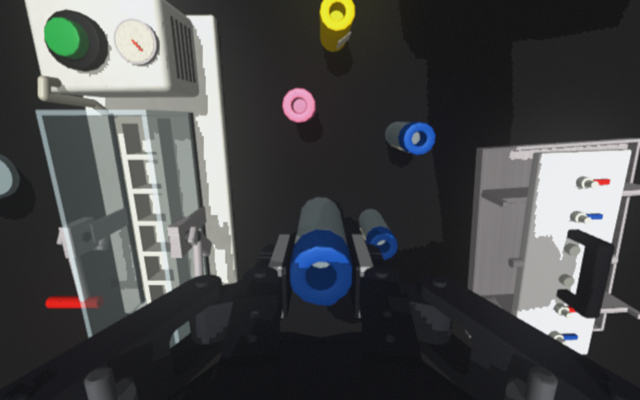

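The vial is held by its cap at (321,268) and the rack is partly visible at (145,220). Moving beside the basin to measure the rack against the held cap in one view.

```bash
python3 -m handwheel '[[-0.02,-0.05,0,0,0,0,-0.8],[-0.046,-0.113,0,0,0,0,-0.8],[-0.046,-0.113,0,0,0,0,-0.8],[-0.046,-0.113,0,0,0,0,-0.8],[-0.046,-0.113,0,0,0,0,-0.8],[-0.046,-0.113,0,0,0,0,-0.8]]'
python3 - <<'E'
from h import *
c=cam("wrist");s=read_state();p,d=get_image("wrist");cv2.imwrite("pics/w3.png",p);np.savez("pics/w3.npz",d=d,K=c[0],R=c[1],o=c[2])
E
cat > meas.py <<'E'
from h import *
import sys
n=sys.argv[1];tcp=read_state()["position"]
p=cv2.imread(f"pics/{n}.png");f=np.load(f"pics/{n}.npz");c=(f["K"],f["R"],f["o"]);X=cloud(c,f["d"]);Z=X[...,2]
hsv=cv2.cvtColor(p,cv2.COLOR_BGR2HSV).astype(int);H,S,V=hsv[...,0],hsv[...,1],hsv[...,2]
zt=tcp[2]+24
for ce,s,mm in comp((abs(H-112)<12)&(S>120)&(abs(Z-zt)<5),200):
    cn=max(cv2.findContours(mm.astype(np.uint8),0,2)[0],key=len);e=cv2.fitEllipse(cn)
    print("cap",e[0],e[1],np.median(Z[mm]),(onplane(c,e[0],np.median(Z[mm]))[0]-tcp).round(1))
a=np.radians(3.78);A=np.array([[np.cos(a),np.sin(a)],[-np.sin(a),np.cos(a)]])
O=np.array([559.4,-224.1])
# warp the plane z=46 to station grid, 0.5 mm/px, centre = O
xs,ys=np.meshgrid(np.arange(-120,120.1,.5),np.arange(50,-50.1,-.5))
W=np.c_[xs.ravel(),ys.ravel()]@A+O
uv=proj(c,np.c_[W,np.full(len(W),46.)]).reshape(*xs.shape,2).astype(np.float32)
g=cv2.remap(p,uv[...,0],uv[...,1],1);cv2.imwrite(f"pics/{n}_r.png",cv2.resize(g,None,fx=1.6,fy=2))
E
python3 meas.py w3
```

```text
clock: 5.38
position: [555.5, -152.9, 220.4]
ee_rot: [-0.034, 0.999, 0.0, -0.0]
contact_force: [-0.0, 0.2, -0.4]
gripper_width: 26.6
grasp_force: 59.4
cap (320.7607116699219, 273.2322082519531) (61.2863883972168, 64.53462982177734) 243.51786550671957 [-1.1  0.3 22.9]
```

View pics/w3_r.png

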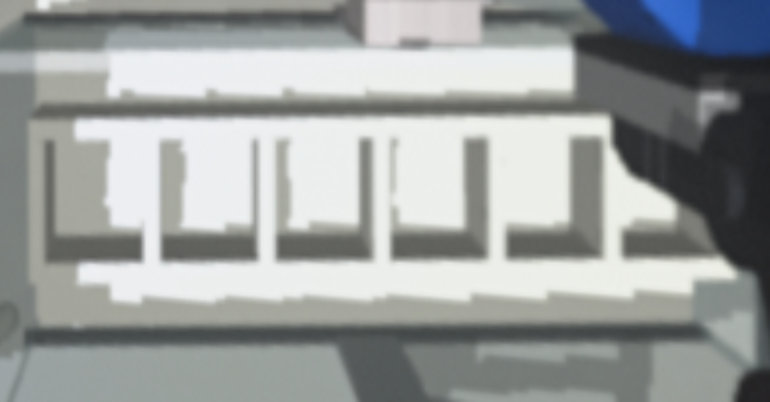

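Rectified rack plane: dividers every 36 mm and pocket width 31 mm, both as specified. The station origin is therefore about (558.5,-223.4). Moving above pocket 6.

```bash
python3 -m handwheel '[[-0.04,-0.03,0,0,0,0,-0.8],[-0.089,-0.07,0,0,0,0,-0.8],[-0.089,-0.07,0,0,0,0,-0.8],[-0.089,-0.07,0,0,0,0,-0.8],[-0.089,-0.07,0.05,0,0,0,-0.8],[-0.089,-0.07,0.085,0,0,0,-0.8],[-0.089,-0.07,0.085,0,0,0,-0.8],[-0.089,-0.07,0.085,0,0,0,-0.8],[-0.089,-0.07,0.085,0,0,0,-0.8]]'
python3 - <<'E'
from h import *
s=read_state();print(s["position"])
c=cam("wrist");p,d=get_image("wrist");cv2.imwrite("pics/w4.png",p)
E
```

```text
clock: 6.55
position: [650.5, -217.7, 138.3]
ee_rot: [-0.034, 0.999, -0.001, 0.002]
contact_force: [0.1, -0.3, -0.6]
gripper_width: 26.6
grasp_force: 59.4
[ 650.45544277 -217.72949582  138.30573136]
```

View pics/w4.png

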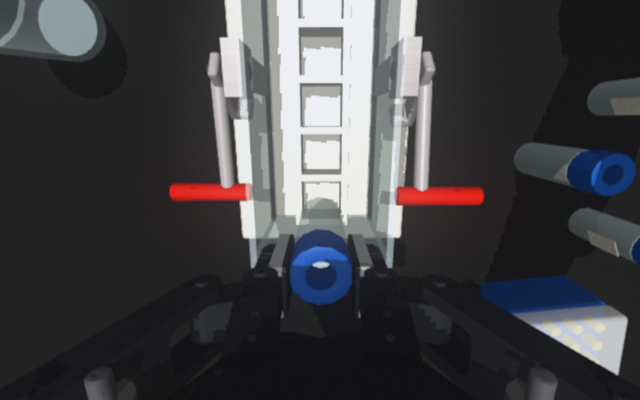

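The held vial (321,275) lines up with the pocket column centre (322). Descending gently with a force check.

```bash
python3 -m handwheel '[[0.0015,0,0.01,0,0,0,-0.8],[0.0015,0,0.02,0,0,0,-0.8],[0.0015,0,0.025,0,0,0,-0.8],[0.0015,0,0.03,0,0,0,-0.8],[0.0015,0,0.034,0,0,0,-0.8],[0.0015,0,0.037,0,0,0,-0.8],[0.0015,0,0.037,0,0,0,-0.8]]'
```

```text
clock: 7.48
position: [647.7, -217.9, 98.1]
ee_rot: [-0.033, 0.999, 0.0, -0.0]
contact_force: [-0.6, 0.6, -0.9]
gripper_width: 26.7
grasp_force: 59.4
```

```bash
python3 -m handwheel '[[0,0,0.006,0,0,0,-0.8],[0,0,0.012,0,0,0,-0.8],[0,0,0.017,0,0,0,-0.8],[0,0,0.019,0,0,0,-0.8],[0,0,0.019,0,0,0,-0.8]]'
python3 -m handwheel '[[0,0,0,0,0,0,-0.1],[0,0,0,0,0,0,-0.1],[0,0,0,0,0,0,-0.1],[0,0,-0.01,0,0,0,-0.1],[0,0,-0.03,0,0,0,-0.1],[0,0,-0.07,0,0,0,-0.1],[0,0,-0.12,0,0,0,-0.1],[0,0,-0.16,0,0,0,0.2],[0.05,0.06,-0.16,0,0,0,0.4],[0.05,0.06,-0.16,0,0,0,0.4]]'
cat > view.py <<'E'
from h import *
import sys
n=sys.argv[1];s=read_state();tcp=np.array(s["position"]);c=cam("wrist");p,d=get_image("wrist");cv2.imwrite(f"pics/{n}.png",p);X=cloud(c,d);Z=X[...,2];Rt=R.from_quat(s["ee_rot"]).as_matrix()
hsv=cv2.cvtColor(p,cv2.COLOR_BGR2HSV).astype(int);H,S,V=hsv[...,0],hsv[...,1],hsv[...,2]
print("tcp",tcp.round(1))
a=np.radians(3.78);A=np.array([[np.cos(a),np.sin(a)],[-np.sin(a),np.cos(a)]])
for ce,q,mm in comp((abs(H-112)<12)&(S>120)&(Z>40),60):
    z=np.percentile(Z[mm],90);mm=mm&(abs(Z-z)<4)
    cn=max(cv2.findContours(mm.astype(np.uint8),0,2)[0],key=len)
    if len(cn)<6: continue
    e=cv2.fitEllipse(cn);w=onplane(c,e[0],z)[0]
    print("cap px",np.round(e[0]),"z",z.round(1),"world",w.round(1),"tool d",((w-tcp)@Rt).round(1),"station",(A@(w[:2]-[558.4,-223.3])).round(1))
E
python3 view.py w5
```

```text
clock: 8.1
position: [647.9, -217.9, 79.4]
ee_rot: [-0.033, 0.999, -0.0, 0.0]
contact_force: [-0.1, -0.2, -0.6]
gripper_width: 26.3
grasp_force: 59.4
clock: 9.35
position: [591.7, -159.8, 240.8]
ee_rot: [-0.034, 0.999, 0.0, 0.0]
contact_force: [0.1, 0.2, -0.6]
gripper_width: 59.7
grasp_force: 0.0
tcp [ 591.7 -159.8  240.8]
cap px [555.  43.] z 85.1 world [448.5  38.6  85.1] tool d [129.5 207.6 155.7] station [-92.4 268.6]
cap px [507. 159.] z 85.1 world [552.8  18.9  85.1] tool d [ 26.8 180.8 155.8] station [ 10.4 242. ]
cap px [445. 209.] z 85.0 world [607.3 -32.1  85. ] tool d [-24.1 126.3 155.8] station [ 61.4 187.6]
cap px [258. 240.] z 103.2 world [ 645.8 -216.8  103.2] tool d [-50.  -60.6 137.6] station [87.7  0.8]
cap px [497. 264.] z 84.8 world [663.5  33.8  84.8] tool d [-84.6 188.2 156.1] station [121.8 249.6]
```

Vial 1 stands in pocket 6 with its cap top at z 103.2, as it should be. Next is the vial at (607,-32), going to pocket 5.

```bash
python3 -m handwheel '[[-0.022,0.06,0,0,0,0,0.4],[-0.022,0.1285,0,0,0,0,0.4],[-0.022,0.1285,0.03,0,0,0,0.4],[-0.022,0.1285,0.085,0,0,0,0.4],[-0.022,0.1285,0.13,0,0,0,0.4],[-0.022,0.1285,0.16,0,0,0,0.4],[-0.022,0.1285,0.179,0,0,0,0.4],[-0.022,0.1285,0.179,0,0,0,0.4],[-0.022,0.1285,0.179,0,0,0,0.4],[-0.022,0.1285,0.179,0,0,0,0]]'
python3 -m handwheel '[[0,0,0,0,0,0,-0.8],[0,0,0,0,0,0,-0.8],[0,0,0,0,0,0,-0.8],[0,0,0,0,0,0,-0.8],[0,0,0,0,0,0,-0.8],[0,0,0,0,0,0,-0.8],[0,0,-0.02,0,0,0,-0.8],[0,0,-0.07,0,0,0,-0.8],[0,0,-0.12,0,0,0,-0.8],[0,0,-0.16,0,0,0,-0.8]]'
python3 -m handwheel '[[0,-0.05,0,0,0,0,-0.8],[0.0077,-0.11,0,0,0,0,-0.8],[0.0077,-0.165,0,0,0,0,-0.8],[0.0077,-0.1885,0,0,0,0,-0.8],[0.0077,-0.1885,0.03,0,0,0,-0.8],[0.0077,-0.1885,0.06,0,0,0,-0.8],[0.0077,-0.1885,0.08,0,0,0,-0.8],[0.0077,-0.1885,0.085,0,0,0,-0.8],[0.0077,-0.1885,0.085,0,0,0,-0.8],[0.0077,-0.1885,0.085,0,0,0,-0.8]]'
python3 view.py w6
```

```text
clock: 10.65
position: [608.3, -31.6, 61.6]
ee_rot: [-0.033, 0.999, 0.0, 0.001]
contact_force: [-0.5, 0.4, 0.5]
gripper_width: 43.5
grasp_force: 0.0
clock: 11.9
position: [607.0, -31.6, 221.9]
ee_rot: [-0.033, 0.999, 0.0, 0.0]
contact_force: [0.6, -0.3, -0.8]
gripper_width: 27.1
grasp_force: 59.2
clock: 13.15
position: [612.9, -220.2, 136.5]
ee_rot: [-0.034, 0.999, -0.0, 0.001]
contact_force: [-0.2, -0.1, 0.1]
gripper_width: 27.2
grasp_force: 59.2
tcp [ 612.9 -220.2  136.5]
cap px [321. 273.] z 159.9 world [ 611.5 -220.   159.9] tool d [  1.3   0.3 -23.4] station [53.2 -0.2]
cap px [643. 302.] z 76.0 world [664.7  25.8  76. ] tool d [-68.1 242.   60.6] station [122.5 241.5]
cap px [578. 342.] z 48.7 world [723.7  15.6  48.7] tool d [-126.3  227.9   87.9] station [180.7 227.5]
```

```bash
python3 -m handwheel '[[0,0,0.01,0,0,0,-0.8],[0,0,0.02,0,0,0,-0.8],[0,0,0.028,0,0,0,-0.8],[0,0,0.034,0,0,0,-0.8],[0,0,0.037,0,0,0,-0.8],[0,0,0.037,0,0,0,-0.8]]'
python3 -m handwheel '[[0,0,0.006,0,0,0,-0.8],[0,0,0.012,0,0,0,-0.8],[0,0,0.017,0,0,0,-0.8],[0,0,0.019,0,0,0,-0.8],[0,0,0.019,0,0,0,-0.8]]'
```

```text
clock: 13.95
position: [612.1, -220.3, 98.1]
ee_rot: [-0.033, 0.999, -0.0, -0.0]
contact_force: [0.5, 0.2, 0.1]
gripper_width: 27.2
grasp_force: 59.2
clock: 14.58
position: [612.3, -220.3, 79.7]
ee_rot: [-0.034, 0.999, -0.0, 0.0]
contact_force: [-0.0, -0.3, 1.9]
gripper_width: 27.1
grasp_force: 59.5
```

```bash
python3 -m handwheel '[[0,0,0,0,0,0,-0.1],[0,0,0,0,0,0,-0.1],[0,0,0,0,0,0,-0.1],[0,0,-0.01,0,0,0,-0.1],[0,0,-0.03,0,0,0,-0.1],[0,0,-0.08,0,0,0,-0.1],[0,0,-0.13,0,0,0,-0.1],[0,0,-0.16,0,0,0,0.2],[0.02,0.06,-0.16,0,0,0,0.4],[0.0432,0.12,-0.16,0,0,0,0.4]]'
python3 -m handwheel '[[0,0.06,0,0,0,0,0.4],[0,0.1237,0,0,0,0,0.4],[0,0.1237,0.03,0,0,0,0.4],[0,0.1237,0.085,0,0,0,0.4],[0,0.1237,0.13,0,0,0,0.4],[0,0.1237,0.16,0,0,0,0.4],[0,0.1237,0.179,0,0,0,0.4],[0,0.1237,0.179,0,0,0,0.4],[0,0.1237,0.179,0,0,0,0.4],[0,0.1237,0.179,0,0,0,0]]'
python3 -m handwheel '[[0,0,0,0,0,0,-0.8],[0,0,0,0,0,0,-0.8],[0,0,0,0,0,0,-0.8],[0,0,0,0,0,0,-0.8],[0,0,0,0,0,0,-0.8],[0,0,0,0,0,0,-0.8],[0,0,-0.02,0,0,0,-0.8],[0,0,-0.07,0,0,0,-0.8],[0,0,-0.12,0,0,0,-0.8],[0,0,-0.16,0,0,0,-0.8]]'
python3 -m handwheel '[[-0.007,-0.06,0,0,0,0,-0.8],[-0.0072,-0.12,0,0,0,0,-0.8],[-0.0072,-0.18,0,0,0,0,-0.8],[-0.0072,-0.2437,0,0,0,0,-0.8],[-0.0072,-0.2437,0.01,0,0,0,-0.8],[-0.0072,-0.2437,0.05,0,0,0,-0.8],[-0.0072,-0.2437,0.08,0,0,0,-0.8],[-0.0072,-0.2437,0.085,0,0,0,-0.8],[-0.0072,-0.2437,0.085,0,0,0,-0.8],[-0.0072,-0.2437,0.085,0,0,0,-0.8]]'
python3 view.py w7
```

```text
clock: 15.82
position: [561.8, -104.9, 240.3]
ee_rot: [-0.033, 0.999, 0.0, 0.001]
contact_force: [1.8, 0.5, 0.4]
gripper_width: 59.7
grasp_force: 0.0
clock: 17.08
position: [554.7, 17.9, 61.7]
ee_rot: [-0.033, 0.999, 0.0, 0.001]
contact_force: [-0.5, -0.2, -0.4]
gripper_width: 43.4
grasp_force: 0.0
clock: 18.32
position: [553.7, 17.6, 222.1]
ee_rot: [-0.033, 0.999, 0.0, 0.0]
contact_force: [-0.3, 0.4, -1.6]
gripper_width: 26.7
grasp_force: 59.1
clock: 19.58
position: [578.3, -224.9, 137.0]
ee_rot: [-0.034, 0.999, -0.0, 0.001]
contact_force: [-0.3, -0.1, 0.2]
gripper_width: 27.1
grasp_force: 59.3
tcp [ 578.3 -224.9  137. ]
cap px [320. 270.] z 160.5 world [ 575.6 -224.8  160.5] tool d [  2.7   0.2 -23.6] station [17.1 -2.7]
cap px [649. 344.] z 81.9 world [662.3  31.7  81.9] tool d [-100.9  250.4   55.1] station [120.5 247.6]
```

A row over 62.5 mm was cut short by about 2 mm, so I'm correcting that before lowering.

```bash
python3 -m handwheel '[[-0.0008,0.002,0.0,0,0,0,-0.8],[-0.0008,0.002,0.015,0,0,0,-0.8],[-0.0008,0.002,0.025,0,0,0,-0.8],[-0.0008,0.002,0.034,0,0,0,-0.8],[-0.0008,0.002,0.037,0,0,0,-0.8],[-0.0008,0.002,0.037,0,0,0,-0.8]]'
python3 -m handwheel '[[0,0,0.006,0,0,0,-0.8],[0,0,0.012,0,0,0,-0.8],[0,0,0.017,0,0,0,-0.8],[0,0,0.019,0,0,0,-0.8],[0,0,0.019,0,0,0,-0.8]]'
```

```text
clock: 20.38
position: [577.7, -223.1, 97.8]
ee_rot: [-0.033, 0.999, 0.0, -0.001]
contact_force: [-1.0, -1.2, -1.7]
gripper_width: 27.1
grasp_force: 59.3
clock: 21.0
position: [578.1, -223.0, 79.6]
ee_rot: [-0.033, 0.999, -0.0, 0.0]
contact_force: [-1.1, -0.0, 1.9]
gripper_width: 27.1
grasp_force: 59.6
```

```bash
python3 -m handwheel '[[0,0,0,0,0,0,-0.1],[0,0,0,0,0,0,-0.1],[0,0,0,0,0,0,-0.1],[0,0,-0.01,0,0,0,-0.1],[0,0,-0.03,0,0,0,-0.1],[0,0,-0.08,0,0,0,-0.1],[0,0,-0.13,0,0,0,-0.1],[0,0,-0.16,0,0,0,0.2],[-0.02,0.05,-0.16,0,0,0,0.4],[-0.04,0.1,-0.16,0,0,0,0.4]]'
python3 -m handwheel '[[-0.02,0.05,0,0,0,0,0.4],[-0.04,0.1,0,0,0,0,0.4],[-0.0627,0.1511,0,0,0,0,0.4],[-0.0627,0.1511,0.05,0,0,0,0.4],[-0.0627,0.1511,0.1,0,0,0,0.4],[-0.0627,0.1511,0.14,0,0,0,0.4],[-0.0627,0.1511,0.165,0,0,0,0.4],[-0.0627,0.1511,0.179,0,0,0,0.4],[-0.0627,0.1511,0.179,0,0,0,0.4],[-0.0627,0.1511,0.179,0,0,0,0]]'
python3 -m handwheel '[[0,0,0,0,0,0,-0.8],[0,0,0,0,0,0,-0.8],[0,0,0,0,0,0,-0.8],[0,0,0,0,0,0,-0.8],[0,0,0,0,0,0,-0.8],[0,0,0,0,0,0,-0.8],[0,0,-0.02,0,0,0,-0.8],[0,0,-0.07,0,0,0,-0.8],[0,0,-0.12,0,0,0,-0.8],[0,0,-0.16,0,0,0,-0.8]]'
python3 -m handwheel '[[0.0235,-0.042,0,0,0,0,-0.8],[0.047,-0.084,0,0,0,0,-0.8],[0.07,-0.126,0,0,0,0,-0.8],[0.094,-0.168,0,0,0,0,-0.8],[0.117,-0.21,0,0,0,0,-0.8],[0.1402,-0.2512,0,0,0,0,-0.8],[0.1402,-0.2512,0.04,0,0,0,-0.8],[0.1402,-0.2512,0.085,0,0,0,-0.8],[0.1402,-0.2512,0.085,0,0,0,-0.8],[0.1402,-0.2512,0.085,0,0,0,-0.8]]'
python3 view.py w8
```

```text
clock: 22.25
position: [611.5, -119.9, 241.0]
ee_rot: [-0.032, 0.999, 0.0, 0.001]
contact_force: [1.4, 0.0, -0.1]
gripper_width: 59.9
grasp_force: 0.0
clock: 23.5
position: [664.7, 34.6, 62.0]
ee_rot: [-0.034, 0.999, 0.0, 0.001]
contact_force: [0.1, 0.7, 0.5]
gripper_width: 43.6
grasp_force: 0.0
clock: 24.75
position: [663.5, 34.5, 222.2]
ee_rot: [-0.033, 0.999, 0.0, 0.0]
contact_force: [0.6, -0.1, -1.2]
gripper_width: 27.3
grasp_force: 59.2
clock: 26.0
position: [541.7, -225.8, 136.8]
ee_rot: [-0.034, 0.999, -0.001, 0.001]
contact_force: [0.6, 0.5, 0.3]
gripper_width: 27.7
grasp_force: 59.3
tcp [ 541.7 -225.8  136.8]
cap px [321. 272.] z 159.6 world [ 540.3 -225.6  159.6] tool d [  1.3   0.3 -22.8] station [-18.2  -1.1]
```

```bash
python3 -m handwheel '[[0.0003,0.0005,0.0,0,0,0,-0.8],[0.0003,0.0005,0.015,0,0,0,-0.8],[0.0003,0.0005,0.025,0,0,0,-0.8],[0.0003,0.0005,0.034,0,0,0,-0.8],[0.0003,0.0005,0.037,0,0,0,-0.8],[0.0003,0.0005,0.037,0,0,0,-0.8]]'
python3 -m handwheel '[[0,0,0.006,0,0,0,-0.8],[0,0,0.012,0,0,0,-0.8],[0,0,0.017,0,0,0,-0.8],[0,0,0.019,0,0,0,-0.8],[0,0,0.019,0,0,0,-0.8]]'
```

```text
clock: 26.8
position: [540.2, -225.1, 98.0]
ee_rot: [-0.033, 0.999, -0.0, -0.0]
contact_force: [0.6, -0.6, -1.6]
gripper_width: 27.5
grasp_force: 59.3
clock: 27.42
position: [540.5, -225.1, 80.3]
ee_rot: [-0.034, 0.999, -0.0, 0.0]
contact_force: [-2.2, 0.5, 5.2]
gripper_width: 27.3
grasp_force: 59.8
```

```bash
python3 -m handwheel '[[0,0,0,0,0,0,-0.1],[0,0,0,0,0,0,-0.1],[0,0,0,0,0,0,-0.1],[0,0,-0.01,0,0,0,-0.1],[0,0,-0.03,0,0,0,-0.1],[0,0,-0.08,0,0,0,-0.1],[0,0,-0.13,0,0,0,-0.1],[0,0,-0.16,0,0,0,0.2],[0.015,0.055,-0.16,0,0,0,0.4],[0.03,0.11,-0.16,0,0,0,0.4]]'
python3 -m handwheel '[[0.015,0.055,0,0,0,0,0.4],[0.03,0.11,0,0,0,0,0.4],[0.0438,0.1596,0,0,0,0,0.4],[0.0438,0.1596,0.05,0,0,0,0.4],[0.0438,0.1596,0.1,0,0,0,0.4],[0.0438,0.1596,0.14,0,0,0,0.4],[0.0438,0.1596,0.165,0,0,0,0.4],[0.0438,0.1596,0.179,0,0,0,0.4],[0.0438,0.1596,0.179,0,0,0,0.4],[0.0438,0.1596,0.179,0,0,0,0]]'
python3 -m handwheel '[[0,0,0,0,0,0,-0.8],[0,0,0,0,0,0,-0.8],[0,0,0,0,0,0,-0.8],[0,0,0,0,0,0,-0.8],[0,0,0,0,0,0,-0.8],[0,0,0,0,0,0,-0.8],[0,0,-0.02,0,0,0,-0.8],[0,0,-0.07,0,0,0,-0.8],[0,0,-0.12,0,0,0,-0.8],[0,0,-0.16,0,0,0,-0.8]]'
python3 -m handwheel '[[-0.0063,-0.045,0,0,0,0,-0.8],[-0.0127,-0.09,0,0,0,0,-0.8],[-0.019,-0.135,0,0,0,0,-0.8],[-0.0254,-0.18,0,0,0,0,-0.8],[-0.0317,-0.225,0,0,0,0,-0.8],[-0.0381,-0.2699,0,0,0,0,-0.8],[-0.0381,-0.2699,0.04,0,0,0,-0.8],[-0.0381,-0.2699,0.085,0,0,0,-0.8],[-0.0381,-0.2699,0.085,0,0,0,-0.8],[-0.0381,-0.2699,0.085,0,0,0,-0.8]]'
python3 view.py w9
```

```text
clock: 28.68
position: [502.7, -116.5, 240.3]
ee_rot: [-0.032, 0.999, 0.0, 0.001]
contact_force: [1.2, 0.6, 0.4]
gripper_width: 60.0
grasp_force: 0.0
clock: 29.92
position: [449.4, 39.3, 61.2]
ee_rot: [-0.034, 0.999, 0.0, 0.001]
contact_force: [-0.6, 0.5, -0.8]
gripper_width: 43.3
grasp_force: 0.0
clock: 31.18
position: [448.5, 39.0, 222.5]
ee_rot: [-0.033, 0.999, 0.0, 0.001]
contact_force: [0.3, 0.4, -0.8]
gripper_width: 27.8
grasp_force: 59.2
clock: 32.42
position: [505.7, -228.0, 137.0]
ee_rot: [-0.034, 0.999, -0.001, 0.001]
contact_force: [0.5, 1.2, -0.7]
gripper_width: 27.5
grasp_force: 59.3
tcp [ 505.7 -228.   137. ]
cap px [321. 270.] z 160.4 world [ 502.8 -228.   160.4] tool d [  2.9   0.2 -23.4] station [-55.8  -1. ]
```

```bash
python3 -m handwheel '[[-0.0013,0.0004,0.0,0,0,0,-0.8],[-0.0013,0.0004,0.015,0,0,0,-0.8],[-0.0013,0.0004,0.025,0,0,0,-0.8],[-0.0013,0.0004,0.034,0,0,0,-0.8],[-0.0013,0.0004,0.037,0,0,0,-0.8],[-0.0013,0.0004,0.037,0,0,0,-0.8]]'
python3 -m handwheel '[[0,0,0.006,0,0,0,-0.8],[0,0,0.012,0,0,0,-0.8],[0,0,0.017,0,0,0,-0.8],[0,0,0.019,0,0,0,-0.8],[0,0,0.019,0,0,0,-0.8]]'
```

```text
clock: 33.22
position: [505.8, -227.3, 97.9]
ee_rot: [-0.033, 0.999, 0.0, -0.0]
contact_force: [0.0, 0.8, -0.8]
gripper_width: 27.6
grasp_force: 59.3
clock: 33.85
position: [505.9, -227.2, 79.7]
ee_rot: [-0.033, 0.999, -0.0, -0.0]
contact_force: [-0.5, 1.0, 3.2]
gripper_width: 27.2
grasp_force: 59.6
```

```bash
python3 -m handwheel '[[0,0,0,0,0,0,-0.1],[0,0,0,0,0,0,-0.1],[0,0,0,0,0,0,-0.1],[0,0,-0.01,0,0,0,-0.1],[0,0,-0.03,0,0,0,-0.1],[0,0,-0.08,0,0,0,-0.1],[0,0,-0.13,0,0,0,-0.1],[0,0,-0.18,0,0,0,0.2],[0,0.05,-0.21,0,0,0,0.4],[0,0.1,-0.21,0,0,0,0.4]]'
python3 -m handwheel '[[0,0.06,-0.02,0,0,0,1],[0,0.12,-0.04,0,0,0,1],[0,0.16,-0.04,0,0,0,1],[0,0.16,-0.04,0,0,0,1],[0,0.16,-0.04,0,0,0,1],[0,0.16,-0.04,0,0,0,1]]'
python3 view.py w10
```

```text
clock: 35.1
position: [500.4, -127.0, 293.3]
ee_rot: [-0.033, 0.999, -0.0, 0.004]
contact_force: [-0.5, 0.4, -0.6]
gripper_width: 59.5
grasp_force: 0.0
clock: 35.85
position: [488.5, 31.3, 329.4]
ee_rot: [-0.033, 0.999, -0.0, -0.0]
contact_force: [-0.2, -0.5, 0.9]
gripper_width: 85.0
grasp_force: 0.0
tcp [488.5  31.3 329.4]
cap px [110. 172.] z 103.4 world [ 504.  -224.2  103.4] tool d [   1.2 -255.9  226. ] station [-54.3   2.7]
cap px [114. 201.] z 103.2 world [ 539.9 -222.4  103.2] tool d [ -34.8 -256.4  226.2] station [-18.4   2.1]
cap px [120. 227.] z 103.2 world [ 575.  -219.2  103.2] tool d [ -70.  -255.6  226.2] station [16.8  3. ]
cap px [128. 278.] z 103.2 world [ 646.9 -216.1  103.2] tool d [-141.9 -257.2  226.2] station [88.8  1.3]
cap px [286. 315.] z 48.5 world [728.4  -7.4  48.5] tool d [-236.8  -54.3  280.8] station [183.8 204.2]
```

View pics/w10.png

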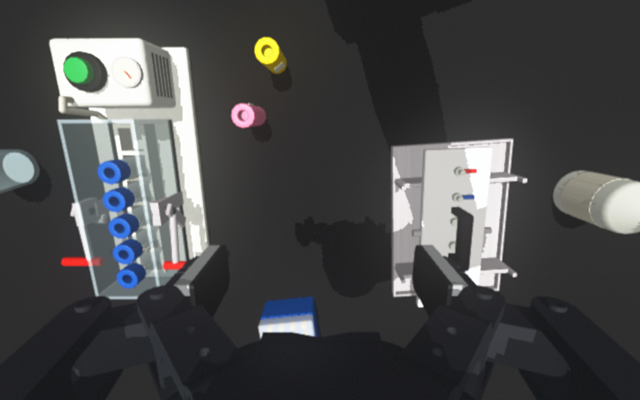

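All five vials stand in pockets 2–6, with caps at (112,172) to (128,278) and pocket 1 empty. The lid still sits on its tray at (455,210). Going over it to measure.

```bash
python3 -m handwheel '[[0,0.06,0,0,0,0,1],[-0.01,0.12,0,0,0,0,1],[-0.02,0.17,0,0,0,0,1],[-0.01,0.193,0,0,0,0,1],[-0.01,0.193,0,0,0,0,1],[-0.01,0.193,0,0,0,0,1],[-0.01,0.193,0,0,0,0,1]]'
cat > lid.py <<'E'
from h import *
import sys
n=sys.argv[1];s=read_state();tcp=np.array(s["position"]);c=cam("wrist");p,d=get_image("wrist");cv2.imwrite(f"pics/{n}.png",p);X=cloud(c,d);Z=X[...,2];Rt=R.from_quat(s["ee_rot"]).as_matrix()
hsv=cv2.cvtColor(p,cv2.COLOR_BGR2HSV).astype(int);V=hsv[...,2];S=hsv[...,1]
zh=float(sys.argv[2]) if len(sys.argv)>2 else 0   # height lift of lid
print("tcp",tcp.round(1),"toolyaw",np.degrees(np.arctan2(-Rt[1,0],-Rt[0,0])).round(2))
def rect(nm,m,z,mn):
    for ce,q,mm in comp(m,mn):
        k=cv2.morphologyEx(mm.astype(np.uint8),cv2.MORPH_OPEN,np.ones((3,3)))
        if k.sum()<20: continue
        zz=np.median(Z[mm]);w=onplane(c,np.argwhere(k>0)[:,::-1],zz if z is None else z)
        r=cv2.minAreaRect(w[:,:2].astype(np.float32));t=(np.r_[r[0],zz]-tcp)@Rt
        print(nm,"z",zz.round(1),"c",np.round(r[0],1),np.round(r[1],1),round(r[2],2),"tool",t.round(1),"px",ce.round())
rect("handle",(V<90)&(Z>zh+92)&(Z<zh+116)&(X[...,0]>480),None,60)
rect("lidtop",(V>60)&(abs(Z-zh-66-0)<7)&(S<80),None,1500)
E
python3 lid.py w11
```

```text
clock: 36.78
position: [486.0, 224.3, 329.5]
ee_rot: [-0.033, 0.999, 0.0, 0.0]
contact_force: [-1.1, 0.2, 0.6]
gripper_width: 85.0
grasp_force: 0.0
tcp [486.  224.3 329.5] toolyaw 3.73
handle z 101.3 c [575. 227.] [59.8 13. ] 3.89 tool [-89.   -3.1 228.2] px [318. 239.]
lidtop z 59.8 c [568.9 226.1] [237.4  88.4] 6.07 tool [-82.7  -3.6 269.7] px [317. 216.]
```

View pics/w11.png

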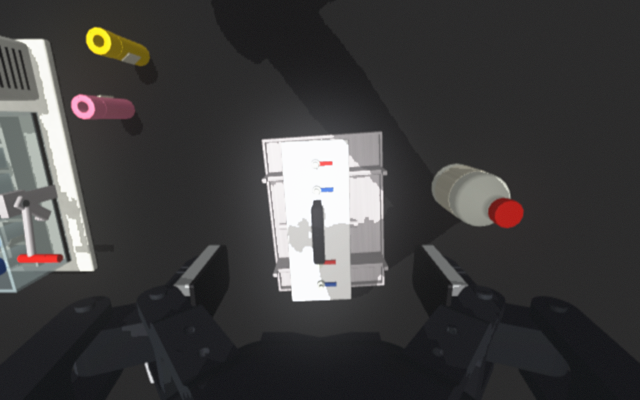

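The lid lies square on its bars at (317,216), about 2.3° off the tool yaw. Approaching the handle.

```bash
python3 -m handwheel '[[-0.03,0,0.02,0,0,-0.02,1],[-0.06,-0.004,0.06,0,0,-0.041,1],[-0.082,-0.004,0.1,0,0,-0.041,1],[-0.082,-0.004,0.13,0,0,-0.041,1],[-0.082,-0.004,0.15,0,0,-0.041,1],[-0.082,-0.004,0.15,0,0,-0.041,1],[-0.082,-0.004,0.15,0,0,-0.041,1],[-0.082,-0.004,0.15,0,0,-0.041,1]]'
python3 lid.py w12
```

```text
clock: 37.83
position: [568.4, 227.1, 180.8]
ee_rot: [-0.054, 0.999, 0.001, 0.001]
contact_force: [-0.1, 0.2, 0.1]
gripper_width: 85.3
grasp_force: 0.0
tcp [568.4 227.1 180.8] toolyaw 6.18
handle z 101.3 c [568.3 226.5] [78.4 14.1] 5.71 tool [ 0.3 -0.7 79.6] px [319. 205.]
lidtop z 59.8 c [569.5 226.2] [237.7  88.7] 6.1 tool [ -0.8  -1.2 121.1] px [319. 171.]
```

View pics/w12.png

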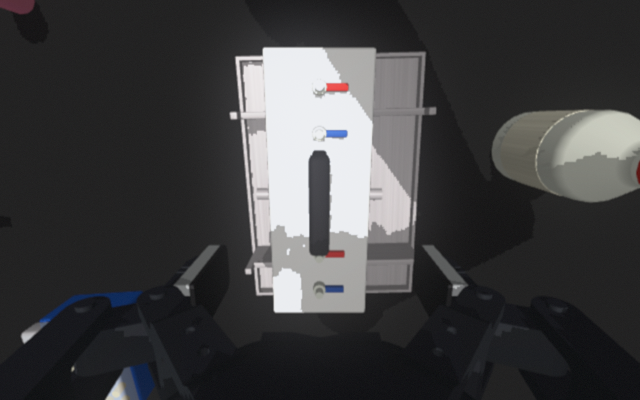

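Aligned: the handle is within 1 mm and 0.4° of the tool. Descending and gripping.

```bash
python3 -m handwheel '[[0,-0.0007,0.03,0,0,0,0.1],[0,-0.0007,0.06,0,0,0,0.1],[0,-0.0007,0.08,0,0,0,0.1],[0,-0.0007,0.1,0,0,0,0.1],[0,-0.0007,0.108,0,0,0,0.1],[0,-0.0007,0.108,0,0,0,0.1],[0,-0.0007,0.108,0,0,0,-0.3]]'
python3 -m handwheel '[[0,0,0,0,0,0,-1],[0,0,0,0,0,0,-1],[0,0,0,0,0,0,-1],[0,0,0,0,0,0,-1],[0,0,0,0,0,0,-1],[0,0,0,0,0,0,-1],[0,0,0,0,0,0,-1]]'
python3 -m handwheel '[[0,0,-0.003,0,0,0,-1],[0,0,-0.008,0,0,0,-1],[0,0,-0.015,0,0,0,-1],[0,0,-0.025,0,0,0,-1],[0,0,-0.025,0,0,0,-1]]'
```

```text
clock: 38.75
position: [568.4, 226.6, 72.4]
ee_rot: [-0.054, 0.999, 0.0, 0.001]
contact_force: [-0.4, -0.2, 1.2]
gripper_width: 30.7
grasp_force: 0.0
clock: 39.62
position: [568.4, 226.4, 72.4]
ee_rot: [-0.054, 0.999, 0.0, 0.001]
contact_force: [-0.6, -0.8, 5.4]
gripper_width: 15.4
grasp_force: 59.4
clock: 40.25
position: [568.5, 226.7, 97.6]
ee_rot: [-0.054, 0.999, 0.001, 0.001]
contact_force: [-0.5, 0.6, -3.0]
gripper_width: 15.7
grasp_force: 58.5
```

```bash
python3 -m handwheel '[[0,0,-0.03,0,0,0,-1],[0,0,-0.08,0,0,0,-1],[0,0,-0.13,0,0,0,-1],[0,0,-0.153,0,0,0,-1],[0,0,-0.153,0,0,0,-1],[0,0,-0.153,0,0,0,-1],[0,0,-0.153,0,0,0,-1]]'
python3 lid.py w13 178
```

```text
clock: 41.12
position: [567.0, 225.8, 247.1]
ee_rot: [-0.054, 0.999, -0.001, -0.002]
contact_force: [1.0, -0.1, -3.3]
gripper_width: 14.9
grasp_force: 59.1
tcp [567.  225.8 247.1] toolyaw 6.17
handle z 276.2 c [560.9 226.6] [43.6 62.4] 68.06 tool [  6.1   1.5 -29. ] px [321. 266.]
handle z 291.2 c [562.5 199.5] [2.8 5.9] 6.28 tool [  7.4 -25.7 -44.1] px [248. 286.]
handle z 291.2 c [557.1 251.1] [3.2 5.9] 6.28 tool [  7.3  26.2 -44.1] px [393. 286.]
```

View pics/w13.png

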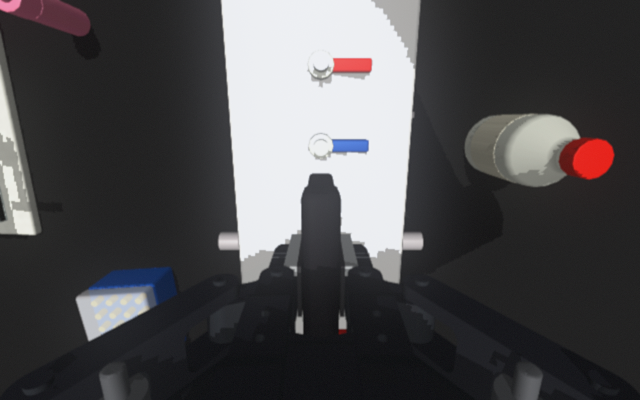

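The lid hangs level and centred: pins at (229,241) and (412,241), edges symmetric. Carrying it over the station.

```bash
python3 -m handwheel '[[0.006,-0.045,0,0,0,0.005,-1],[0.013,-0.1,0,0,0,0.01,-1],[0.02,-0.155,0,0,0,0.015,-1],[0.027,-0.21,0,0,0,0.02,-1],[0.034,-0.265,0,0,0,0.025,-1],[0.041,-0.32,0,0,0,0.03,-1],[0.048,-0.375,0,0,0,0.036,-1],[0.054,-0.42,0,0,0,0.042,-1],[0.0575,-0.446,0,0,0,0.042,-1],[0.0575,-0.446,0,0,0,0.042,-1]]'
python3 -m handwheel '[[0,0,0,0,0,0,-1],[0,0,0,0,0,0,-1],[0,0,0,0,0,0,-1],[0,0,0,0,0,0,-1]]'
cat > plane.py <<'E'
from h import *
import sys
n=sys.argv[1];s=read_state();tcp=np.array(s["position"]);c=cam("wrist");p,d=get_image("wrist");cv2.imwrite(f"pics/{n}.png",p);X=cloud(c,d);Rt=R.from_quat(s["ee_rot"]).as_matrix()
V=p.min(2).astype(int);T=(X-tcp)@Rt
m=(V>150)&(T[...,2]>-25)&(T[...,2]<40)
q=T[m];A=np.c_[q[:,:2],np.ones(len(q))];k=np.linalg.lstsq(A,q[:,2],rcond=None)[0]
i=abs(A@k-q[:,2])<3;k=np.linalg.lstsq(A[i],q[i,2],rcond=None)[0]
print("tcp",tcp.round(1),"yaw",np.degrees(np.arctan2(-Rt[1,0],-Rt[0,0])).round(2),"lid top plane (tool): slopes deg",np.degrees(k[:2]).round(2),"z",k[2].round(1),"tool axis",Rt[:,2].round(4),i.sum())
g=q[i];print("x",np.percentile(g[:,0],[.2,99.8]).round(1),"y near x=-70",np.percentile(g[abs(g[:,0]+70)<10][:,1],[1,99]).round(1),"y near -20",np.percentile(g[abs(g[:,0]+20)<10][:,1],[1,99]).round(1))
E
python3 plane.py w14
```

```text
clock: 42.42
position: [558.0, -225.2, 248.0]
ee_rot: [-0.031, 1.0, 0.0, -0.001]
contact_force: [-0.5, 1.7, -3.3]
gripper_width: 15.3
grasp_force: 59.4
clock: 42.92
position: [558.8, -222.9, 249.4]
ee_rot: [-0.033, 0.999, -0.0, 0.0]
contact_force: [0.2, -0.1, -3.6]
gripper_width: 14.7
grasp_force: 59.4
tcp [ 558.8 -222.9  249.4] yaw 3.82 lid top plane (tool): slopes deg [-0.19  0.16] z 12.9 tool axis [ 2.e-04 -0.e+00 -1.e+00] 41606Traceback (most recent call last):
  File "plane.py", line 9, in <module>
    g=q[i];print("x",np.percentile(g[:,0],[.2,99.8]).round(1),"y near x=-70",np.percentile(g[abs(g[:,0]+70)<10][:,1],[1,99]).round(1),"y near -20",np.percentile(g[abs(g[:,0]+20)<10][:,1],[1,99]).round(1))
                                                                             ~~~~~~~~~~~~~^^^^^^^^^^^^^^^^^^^^^^^^^^^^^^^^^^
    return _quantile_unchecked(
        a, q, axis, out, overwrite_input, method, keepdims, weights)
    return _ureduce(a,
                    func=_quantile_ureduce_func,
    ...<5 lines>...
                    overwrite_input=overwrite_input,
                    method=method)
    r = func(a, **kwargs)
    result = _quantile(arr,
                       quantiles=q,
    ...<2 lines>...
                       out=out,
                       weights=wgt)
    slices_having_nans = np.isnan(arr[-1, ...])
                                  ~~~^^^^^^^^^
IndexError: index -1 is out of bounds for axis 0 with size 0
```

View pics/w14.png

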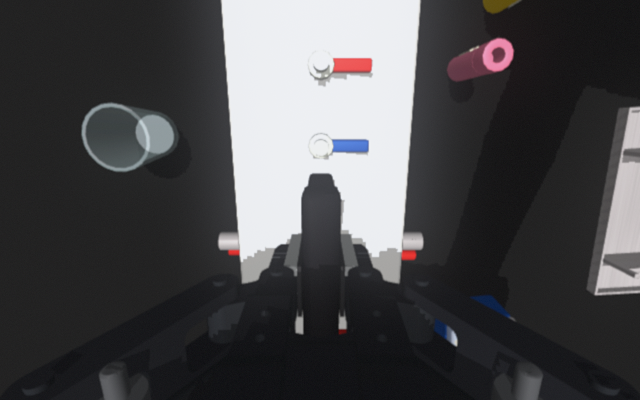

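```bash
python3 -m handwheel '[[0.001,-0.0008,0.03,0,0,0,-1],[0.001,-0.0008,0.06,0,0,0,-1],[0.001,-0.0008,0.078,0,0,0,-1],[0.001,-0.0008,0.085,0,0,0,-1],[0.001,-0.0008,0.085,0,0,0,-1],[0.001,-0.0008,0.085,0,0,0,-1]]'
python3 -m handwheel '[[0,0,0,0,0,0,-1],[0,0,0,0,0,0,-1]]'
python3 -c "
from h import *
p,d=get_image('side');cv2.imwrite('pics/s2.png',cv2.resize(p[120:240,290:460],None,fx=4,fy=4,interpolation=2))"
```

```text
clock: 43.72
position: [558.4, -224.5, 165.5]
ee_rot: [-0.033, 0.999, -0.0, 0.001]
contact_force: [-0.3, -0.4, -2.7]
gripper_width: 14.8
grasp_force: 59.3
clock: 43.98
position: [557.9, -224.3, 164.9]
ee_rot: [-0.033, 0.999, -0.0, 0.0]
contact_force: [-0.6, 0.1, -3.1]
gripper_width: 14.8
grasp_force: 59.3
```

View pics/s2.png

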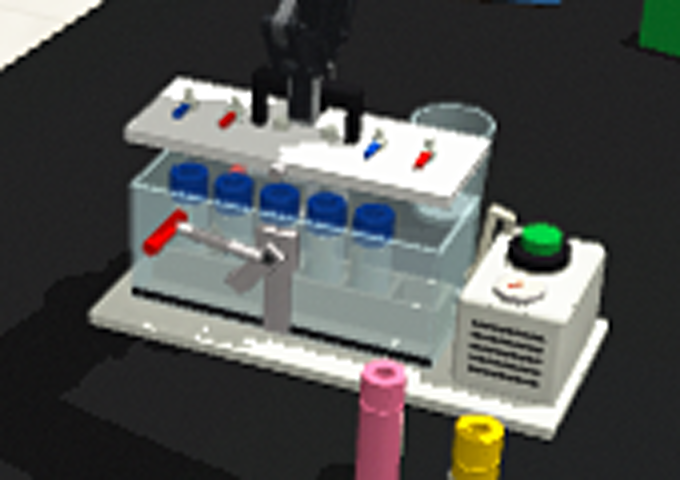

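The side view shows the lid level over the rim, with the caps just below it. Lowering gently.

```bash
python3 -m handwheel '[[0,0.0003,0.005,0,0,0,-1],[0,0.0003,0.01,0,0,0,-1],[0,0.0003,0.014,0,0,0,-1],[0,0.0003,0.018,0,0,0,-1],[0,0.0003,0.02,0,0,0,-1],[0,0.0003,0.02,0,0,0,-1]]'
python3 -m handwheel '[[0,0,0.003,0,0,0,-1],[0,0,0.006,0,0,0,-1],[0,0,0.008,0,0,0,-1],[0,0,0.01,0,0,0,-1],[0,0,0.01,0,0,0,-1]]'
```

```text
clock: 44.78
position: [557.6, -224.0, 144.1]
ee_rot: [-0.033, 0.999, 0.0, -0.0]
contact_force: [0.4, 0.0, -3.5]
gripper_width: 14.8
grasp_force: 59.3
clock: 45.4
position: [557.5, -224.0, 134.1]
ee_rot: [-0.033, 0.999, 0.0, -0.0]
contact_force: [0.3, -0.2, -3.3]
gripper_width: 15.0
grasp_force: 59.3
```

```bash
python3 -m handwheel '[[0,0,0.0005,0,0,0,-1],[0,0,0.001,0,0,0,-1],[0,0,0.0015,0,0,0,-1],[0,0,0.002,0,0,0,-1],[0,0,0.002,0,0,0,-1]]'
```

```text
clock: 46.02
position: [557.6, -224.0, 132.3]
ee_rot: [-0.033, 0.999, 0.0, -0.0]
contact_force: [-0.4, 0.5, -2.3]
gripper_width: 15.1
grasp_force: 59.3
```

```bash
python3 -m handwheel '[[0,0,0.0005,0,0,0,-1],[0,0,0.001,0,0,0,-1],[0,0,0.001,0,0,0,-1]]'
python3 -m handwheel '[[0,0,0.0005,0,0,0,-1],[0,0,0.001,0,0,0,-1],[0,0,0.001,0,0,0,-1]]'
```

```text
clock: 46.4
position: [557.7, -224.0, 131.5]
ee_rot: [-0.033, 0.999, -0.0, 0.0]
contact_force: [-0.9, -0.0, -2.1]
gripper_width: 15.0
grasp_force: 59.5
clock: 46.78
position: [557.7, -224.1, 131.4]
ee_rot: [-0.033, 0.999, -0.0, 0.0]
contact_force: [-3.6, 1.0, 5.2]
gripper_width: 15.1
grasp_force: 60.5
```

Contact at 131.4 is the expected seating height (131.9). Releasing and looking.

```bash
python3 -m handwheel '[[0,0,0,0,0,0,-0.3],[0,0,0,0,0,0,-0.3],[0,0,0,0,0,0,-0.3],[0,0,-0.01,0,0,0,-0.3],[0,0,-0.04,0,0,0,-0.3],[0.02,0,-0.09,0,0,0,0],[0.04,0,-0.14,0,0,0,0.3],[0.06,0,-0.18,0,0,0,0.3],[0.06,0,-0.2,0,0,0,0.3],[0.06,0,-0.2,0,0,0,0.3]]'
python3 -m handwheel '[[0,0,0,0,0,0,0.3],[0,0,0,0,0,0,0.3]]'
cat > bars.py <<'E'
from h import *
import sys
n=sys.argv[1];s=read_state();tcp=np.array(s["position"]);c=cam("wrist");p,d=get_image("wrist");cv2.imwrite(f"pics/{n}.png",p);X=cloud(c,d);Rt=R.from_quat(s["ee_rot"]).as_matrix()
print("tcp",tcp.round(1),"yaw",np.degrees(np.arctan2(-Rt[1,0],-Rt[0,0])).round(2),"j",np.round(s["joints"],2))
a=np.radians(3.78);O=np.array([557.6,-223.9,0]);A=np.array([[np.cos(a),np.sin(a),0],[-np.sin(a),np.cos(a),0],[0,0,1]])
T=(X-O)@A.T
hsv=cv2.cvtColor(p,cv2.COLOR_BGR2HSV).astype(int);H,S,V=hsv[...,0],hsv[...,1],hsv[...,2]
for ce,q,mm in comp(((H<8)|(H>172))&(S>150)&(V>60)&(abs(T[...,1])>42)&(abs(T[...,1])<110),20):
    t=T[mm];print("red px",ce.round(),"st x",np.median(t[:,0]).round(1),"y",np.percentile(t[:,1],[3,97]).round(1),"z med/top",np.median(t[:,2]).round(1),np.percentile(t[:,2],95).round(1))
m=(p.min(2)>150)&(abs(T[...,0])<125)&(abs(T[...,1])<50)&(abs(T[...,2]-119)<10)
t=T[m]
if len(t)>500:
    k=cv2.minAreaRect(t[:,:2].astype(np.float32));A2=np.c_[t[:,:2],np.ones(len(t))];f=np.linalg.lstsq(A2,t[:,2],rcond=None)[0]
    print("lid",np.round(k[0],1),np.round(k[1],1),round(k[2],2),"z",f[2].round(1),"slope",np.degrees(f[:2]).round(2))
E
python3 bars.py w15
```

```text
clock: 48.02
position: [498.3, -228.2, 332.9]
ee_rot: [-0.033, 0.999, -0.001, 0.003]
contact_force: [0.9, 0.2, -0.6]
gripper_width: 55.5
grasp_force: 0.0
clock: 48.28
position: [497.5, -227.8, 328.8]
ee_rot: [-0.033, 0.999, 0.0, -0.001]
contact_force: [0.6, 0.6, 0.0]
gripper_width: 55.4
grasp_force: 0.0
tcp [ 497.5 -227.8  328.8] yaw 3.77 j [-0.13  0.2  -0.01 -0.   -1.36 -1.37]
red px [273. 267.] st x 74.2 y [-76.5 -51.6] z med/top 84.1 85.7
red px [367. 271.] st x 73.0 y [49.6 75.1] z med/top 97.2 98.9
lid [ 1.1 -2. ] [238.7  94.5] 0.05 z 118.7 slope [-0.07  0.01]
```

View pics/w15.png

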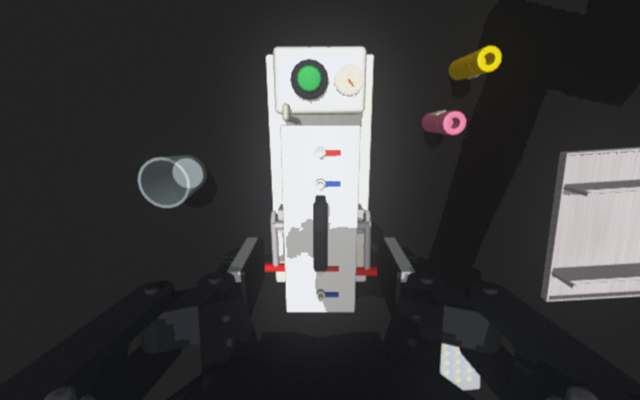

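The lid is flat: top at z 118.7 against 119 expected, slope under 0.1°. The bars are at (273,267) and (367,271), at x≈74 with centre heights of about 79 (right) and 92 (left). Turning the tool 90° over the left bar.

```bash
python3 -m handwheel '[[-0.015,0.009,0,0,0,-0.17,0],[-0.03,0.018,0,0,0,-0.34,0],[-0.045,0.027,0,0,0,-0.51,0],[-0.06,0.036,0,0,0,-0.68,0],[-0.075,0.045,0.02,0,0,-0.85,0],[-0.09,0.054,0.04,0,0,-1.02,0],[-0.105,0.063,0.06,0,0,-1.19,0],[-0.12,0.072,0.08,0,0,-1.36,0],[-0.1345,0.084,0.1,0,0,-1.53,0],[-0.1345,0.084,0.13,0,0,-1.571,0]]'
python3 -m handwheel '[[0,0,0.0,0,0,0,0],[0,0,0,0,0,0,0],[0,0,0,0,0,0,0]]'
python3 bars.py w16; python3 -c "
from h import *
s=read_state();a=np.radians(3.78);d=np.array(s['position'])-[557.6,-223.9,0];print(d[0]*np.cos(a)+d[1]*np.sin(a),-d[0]*np.sin(a)+d[1]*np.cos(a),d[2],R.from_quat(s['ee_rot']).as_matrix().round(3).tolist())"
```

```text
clock: 49.58
position: [627.7, -134.4, 199.0]
ee_rot: [0.731, -0.682, 0.0, 0.0]
contact_force: [0.4, -0.6, 0.4]
gripper_width: 42.6
grasp_force: 0.0
clock: 49.95
position: [627.2, -135.5, 201.9]
ee_rot: [0.73, -0.684, 0.001, -0.001]
contact_force: [0.4, -0.1, -0.2]
gripper_width: 43.0
grasp_force: 0.0
tcp [ 627.2 -135.5  201.9] yaw 93.76 j [ 0.04  0.43  0.01  0.   -1.14  0.03]
red px [318.   9.] st x 76.8 y [-66.4 -54.9] z med/top 84.3 86.1
red px [320. 187.] st x 75.3 y [49.7 98.1] z med/top 97.3 98.9
lid [ 0.8 -0.1] [ 99.8 240.7] 89.97 z 118.8 slope [-0.02  0.01]
75.10883012442463 83.61273688896108 201.87213507007044 [[0.066, -0.998, 0.003], [-0.998, -0.066, -0.0], [0.0, -0.003, -1.0]]
```

View pics/w16.png

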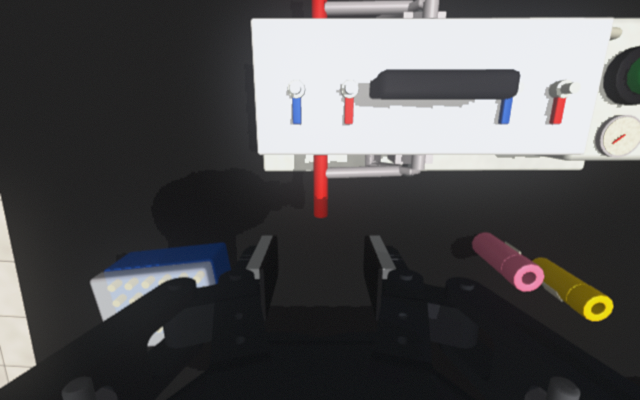

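The left bar (320,187) is centred between the fingers. Gripping it and raising it along its arc to just past upright.

```bash
python3 -m handwheel '[[0,0,0.03,0,0,0,0],[0,0,0.07,0,0,0,0],[0,0,0.1,0,0,0,0],[0,0,0.12,0,0,0,0],[0,0,0.129,0,0,0,0],[0,0,0.129,0,0,0,0],[0,0,0.129,0,0,0,-0.4]]'
python3 -m handwheel '[[0,0,0,0,0,0,-1],[0,0,0,0,0,0,-1],[0,0,0,0,0,0,-1],[0,0,0,0,0,0,-1],[0,0,0,0,0,0,-1],[0,0,0,0,0,0,-1]]'
python3 -m handwheel '[[0,0.0023,-0.0124,0,0,0,-1],[0,0.0067,-0.0247,0,0,0,-1],[0,0.0133,-0.036,0,0,0,-1],[0,0.0217,-0.046,0,0,0,-1],[0,0.0317,-0.0544,0,0,0,-1],[0,0.043,-0.061,0,0,0,-1],[0,0.0528,-0.0647,0,0,0,-1],[0,0.0643,-0.0673,0,0,0,-1],[0,0.0747,-0.068,0,0,0,-1],[0,0.0838,-0.0674,0,0,0,-1]]'
```

```text
clock: 50.88
position: [627.4, -135.3, 72.7]
ee_rot: [0.73, -0.683, 0.001, -0.001]
contact_force: [0.1, 0.8, 0.1]
gripper_width: 26.2
grasp_force: 0.0
clock: 51.62
position: [627.7, -135.2, 71.9]
ee_rot: [0.73, -0.683, 0.001, -0.001]
contact_force: [4.1, -0.0, 1.5]
gripper_width: 10.1
grasp_force: 58.6
clock: 52.88
position: [551.1, -140.8, 145.8]
ee_rot: [0.731, -0.682, 0.009, -0.007]
contact_force: [5.9, 2.5, 11.6]
gripper_width: 9.8
grasp_force: 61.1
```

```bash
python3 -m handwheel '[[0,0,0,0,0,0,-1],[0,0,0,0,0,0,-1],[0,0,0,0,0,0,-0.2],[0,0,0,0,0,0,-0.2],[0,0,0,0,0,0,-0.2],[0,0,-0.02,0,0,0,-0.2],[0,0,-0.06,0,0,0,-0.2],[0,0,-0.1,0,0,0,-0.2]]'
python3 -m handwheel '[[0.045,-0.02,0,0,0,0,0],[0.09,-0.04,0,0,0,0,0],[0.13,-0.06,0,0,0,0,0],[0.168,-0.0837,0,0,0,0,0],[0.168,-0.0837,0,0,0,0,0],[0.168,-0.0837,0.03,0,0,0,0],[0.168,-0.0837,0.045,0,0,0,0],[0.168,-0.0837,0.045,0,0,0,0],[0.168,-0.0837,0.045,0,0,0,0]]'
python3 bars.py w17; python3 -c "
from h import *
s=read_state();a=np.radians(3.78);d=np.array(s['position'])-[557.6,-223.9,0];print(d[0]*np.cos(a)+d[1]*np.sin(a),-d[0]*np.sin(a)+d[1]*np.cos(a),d[2])
p,d=get_image('side');cv2.imwrite('pics/s3.png',cv2.resize(p[100:240,290:460],None,fx=4,fy=4,interpolation=2))"
```

```text
clock: 53.88
position: [541.9, -140.9, 238.5]
ee_rot: [0.73, -0.684, -0.001, 0.001]
contact_force: [1.5, -0.6, 0.9]
gripper_width: 34.1
grasp_force: 0.0
clock: 55.0
position: [637.8, -302.8, 194.9]
ee_rot: [0.73, -0.683, 0.001, -0.0]
contact_force: [-0.8, 0.6, 0.8]
gripper_width: 42.8
grasp_force: 0.0
tcp [ 637.8 -302.8  194.9] yaw 93.82 j [-0.21  0.55  0.18  0.   -1.2   0.28]
red px [318. 206.] st x 76.5 y [-99.3 -49.4] z med/top 84.2 85.7
lid [-0.  -3.3] [ 93.1 238.9] 87.63 z 118.9 slope [-0.04  0.43]
75.02125084216311 -84.09679363263525 195.25142718248898
```

View pics/s3.png

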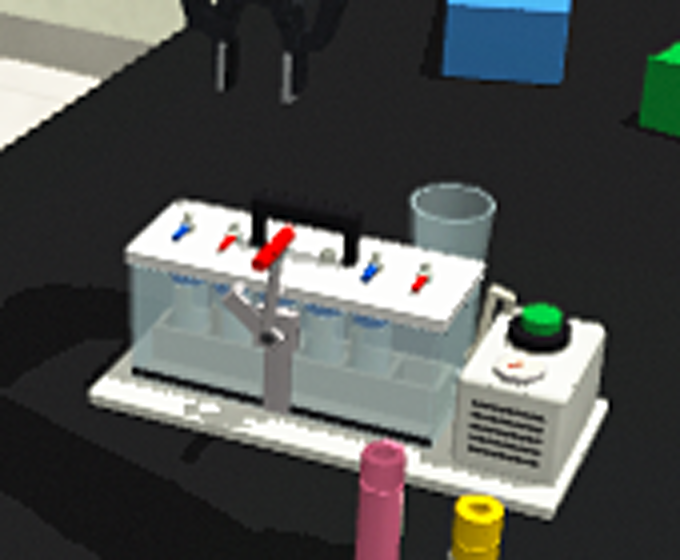

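The left arm stands upright. Now the right one the same way, raised to past upright.

```bash
python3 -m handwheel '[[0,-0.0005,0.03,0,0,0,0],[0,-0.0005,0.07,0,0,0,0],[0,-0.0005,0.1,0,0,0,0],[0,-0.0005,0.125,0,0,0,0],[0,-0.0005,0.135,0,0,0,0],[0,-0.0005,0.135,0,0,0,0],[0,-0.0005,0.135,0,0,0,-0.4]]'
python3 -m handwheel '[[0,0,0,0,0,0,-1],[0,0,0,0,0,0,-1],[0,0,0,0,0,0,-1],[0,0,0,0,0,0,-1],[0,0,0,0,0,0,-1],[0,0,0,0,0,0,-1]]'
python3 -m handwheel '[[0,0.0001,-0.0125,0,0,0,-1],[0,0.0035,-0.0292,0,0,0,-1],[0,0.0098,-0.0435,0,0,0,-1],[0,0.0199,-0.0571,0,0,0,-1],[0,0.0329,-0.0682,0,0,0,-1],[0,0.0467,-0.0755,0,0,0,-1],[0,0.0618,-0.0799,0,0,0,-1],[0,0.0748,-0.081,0,0,0,-1],[0,0.0878,-0.0799,0,0,0,-1],[0,0.1005,-0.0765,0,0,0,-1]]'
python3 -m handwheel '[[0,0,0,0,0,0,-1],[0,0,0,0,0,0,-1]]'
```

```text
clock: 55.98
position: [639.0, -303.2, 60.4]
ee_rot: [0.73, -0.683, 0.001, -0.001]
contact_force: [0.0, 0.1, 1.0]
gripper_width: 26.6
grasp_force: 0.0
clock: 56.72
position: [639.6, -303.1, 59.5]
ee_rot: [0.73, -0.683, 0.002, -0.001]
contact_force: [5.7, -0.0, 1.3]
gripper_width: 10.0
grasp_force: 58.6
clock: 57.98
position: [541.1, -310.3, 141.1]
ee_rot: [0.731, -0.683, 0.006, -0.002]
contact_force: [0.7, -1.5, 11.2]
gripper_width: 9.9
grasp_force: 63.7
clock: 58.22
position: [538.5, -310.7, 140.0]
ee_rot: [0.73, -0.683, 0.003, -0.0]
contact_force: [-2.6, 2.5, 17.4]
gripper_width: 9.8
grasp_force: 64.3
```

Both arms are past upright now. Going back to the left and swinging it down to locked.

```bash
python3 -m handwheel '[[0,0,0,0,0,0,-0.2],[0,0,0,0,0,0,-0.2],[0,0,0,0,0,0,-0.2],[0,0,-0.02,0,0,0,-0.2],[0,0,-0.06,0,0,0,-0.2],[0,0,-0.1,0,0,0,-0.2],[-0.04,-0.004,-0.1,0,0,0,-0.2],[-0.09,-0.008,-0.1,0,0,0,-0.2],[-0.14,-0.0164,-0.1,0,0,0,-0.2],[-0.168,-0.0164,-0.1,0,0,0,-0.2]]'
python3 -m handwheel '[[0,0,0,0,0,0,-0.2],[0,0,0,0,0,0,-0.2],[0,0,0,0,0,0,-0.2]]'
python3 bars.py w18; python3 -c "
from h import *
s=read_state();a=np.radians(3.78);d=np.array(s['position'])-[557.6,-223.9,0];print(d[0]*np.cos(a)+d[1]*np.sin(a),-d[0]*np.sin(a)+d[1]*np.cos(a),d[2])"
```

```text
clock: 59.48
position: [542.6, -138.7, 234.6]
ee_rot: [0.731, -0.683, -0.001, 0.001]
contact_force: [0.8, 0.2, 0.2]
gripper_width: 34.2
grasp_force: 0.0
clock: 59.85
position: [542.8, -141.7, 234.9]
ee_rot: [0.73, -0.684, -0.0, 0.0]
contact_force: [-0.1, 1.2, 0.9]
gripper_width: 34.2
grasp_force: 0.0
tcp [ 542.8 -141.7  234.9] yaw 93.7 j [ 0.03  0.27 -0.15  0.   -1.15  0.03]
red px [345.   5.] st x -25.3 y [-53.1 -47.3] z med/top 159.6 161.3
red px [313. 196.] st x -4.8 y [48.6 97.6] z med/top 164.4 166.0
lid [ 1.4 -0.1] [239.8  99.7] 0.06 z 118.8 slope [-0.04  0.  ]
-9.331838780790449 82.99579105248803 234.89594304143455
```

View pics/w18.png

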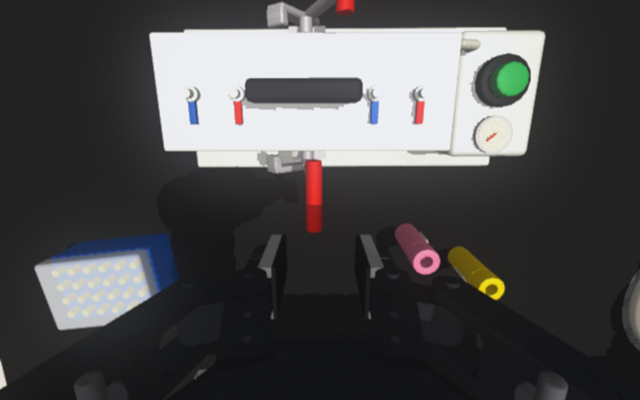

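The left bar is 4 mm ahead of the tool, so I'm centring, gripping and swinging it down.

```bash
python3 -m handwheel '[[0,-0.0044,0.03,0,0,0,-0.2],[0,-0.0044,0.06,0,0,0,-0.2],[0,-0.0044,0.085,0,0,0,-0.2],[0,-0.0044,0.094,0,0,0,-0.2],[0,-0.0044,0.094,0,0,0,-0.2],[0,-0.0044,0.094,0,0,0,-1],[0,-0.0044,0.094,0,0,0,-1],[0,-0.0044,0.094,0,0,0,-1],[0,-0.0044,0.094,0,0,0,-1],[0,-0.0044,0.094,0,0,0,-1]]'
python3 -m handwheel '[[0,0.007,0.001,0,0,0,-1],[0,0.0145,0.0024,0,0,0,-1],[0,0.021,0.0045,0,0,0,-1],[0,0.028,0.0074,0,0,0,-1],[0,0.034,0.0107,0,0,0,-1],[0,0.0402,0.0149,0,0,0,-1],[0,0.0447,0.0187,0,0,0,-1],[0,0.0491,0.0227,0,0,0,-1]]'
python3 -m handwheel '[[0,0.0037,0.0045,0,0,0,-1],[0,0.0074,0.0091,0,0,0,-1],[0,0.0074,0.0091,0,0,0,-1],[0,0.0095,0.0122,0,0,0,-1],[0,0.0095,0.0122,0,0,0,-1]]'
```

```text
clock: 61.15
position: [548.2, -140.7, 142.5]
ee_rot: [0.73, -0.683, 0.001, -0.001]
contact_force: [-0.7, -0.7, 6.2]
gripper_width: 10.2
grasp_force: 58.7
clock: 62.15
position: [500.4, -144.1, 119.1]
ee_rot: [0.73, -0.683, 0.002, -0.002]
contact_force: [5.6, -1.8, 4.9]
gripper_width: 9.7
grasp_force: 62.7
clock: 62.78
position: [491.9, -144.7, 107.6]
ee_rot: [0.731, -0.683, 0.003, -0.002]
contact_force: [6.4, -2.2, 4.7]
gripper_width: 10.1
grasp_force: 64.9
```

```bash
python3 -m handwheel '[[0,0,0,0,0,0,-0.2],[0,0,0,0,0,0,-0.2],[0,0,0,0,0,0,-0.2],[0,0,-0.02,0,0,0,-0.2],[0,0,-0.06,0,0,0,-0.2],[0,0,-0.11,0,0,0,-0.2],[0.03,-0.01,-0.13,0,0,0,-0.2],[0.08,-0.02,-0.13,0,0,0,-0.2],[0.13,-0.0388,-0.13,0,0,0,-0.2],[0.168,-0.0388,-0.13,0,0,0,-0.2]]'
python3 -m handwheel '[[0,0,0,0,0,0,-0.2],[0,0,0,0,0,0,-0.2],[0,0,0,0,0,0,-0.2]]'
python3 bars.py w19; python3 -c "
from h import *
s=read_state();a=np.radians(3.78);d=np.array(s['position'])-[557.6,-223.9,0];print(d[0]*np.cos(a)+d[1]*np.sin(a),-d[0]*np.sin(a)+d[1]*np.cos(a),d[2])
p,d=get_image('side');c=cam('side');X=cloud(c,d)-[557.6,-223.9,0];sx=X[...,0]*np.cos(a)+X[...,1]*np.sin(a)
hsv=cv2.cvtColor(p,cv2.COLOR_BGR2HSV).astype(int);m=((hsv[...,0]<8)|(hsv[...,0]>172))&(hsv[...,1]>150)&(hsv[...,2]>60);m[:100]=0;m[235:]=0;m[:,:290]=0
for ce,q,mm in comp(m,15): print(ce.round(),q,'sx',np.median(sx[mm]).round(1),'z',np.median(X[...,2][mm]).round(1))
cv2.imwrite('pics/s4.png',cv2.resize(p[100:240,290:460],None,fx=4,fy=4,interpolation=2))"
```

```text
clock: 64.03
position: [538.9, -310.9, 235.0]
ee_rot: [0.73, -0.684, -0.001, 0.0]
contact_force: [0.2, 0.1, 0.3]
gripper_width: 34.4
grasp_force: 0.0
clock: 64.4
position: [538.5, -308.4, 236.4]
ee_rot: [0.73, -0.683, -0.0, -0.0]
contact_force: [-0.6, -0.7, -0.6]
gripper_width: 34.3
grasp_force: 0.0
tcp [ 538.5 -308.4  236.4] yaw 93.85 j [-0.26  0.37  0.   -0.   -1.2   0.33]
red px [321. 217.] st x -25.6 y [-99.3 -50.7] z med/top 159.8 161.1
red px [357. 329.] st x -60.6 y [46.2 47.6] z med/top 128.2 131.0
lid [0.9 0. ] [239.9  99.9] 0.16 z 118.8 slope [-0.04  0.42]
-24.53557320331026 -83.06544070390247 236.59056875215603
[384. 143.] [379 138  11  11  55] sx -27.3 z 157.7
[377. 177.] [372 171  10  12  55] sx -63.1 z 132.4
```

The left bar is down at x≈-61, z≈128, which is its locked place. Now the right one.

```bash
python3 -m handwheel '[[0,0.001,0.03,0,0,0,-0.2],[0,0.001,0.06,0,0,0,-0.2],[0,0.001,0.09,0,0,0,-0.2],[0,0.001,0.1,0,0,0,-0.2],[0,0.001,0.1,0,0,0,-0.2],[0,0.001,0.1,0,0,0,-1],[0,0.001,0.1,0,0,0,-1],[0,0.001,0.1,0,0,0,-1],[0,0.001,0.1,0,0,0,-1],[0,0.001,0.1,0,0,0,-1]]'
python3 -m handwheel '[[0,0.0055,0.0022,0,0,0,-1],[0,0.0108,0.0049,0,0,0,-1],[0,0.0158,0.008,0,0,0,-1],[0,0.0206,0.0114,0,0,0,-1],[0,0.0252,0.0153,0,0,0,-1],[0,0.0293,0.0194,0,0,0,-1],[0,0.0327,0.0234,0,0,0,-1],[0,0.0358,0.0275,0,0,0,-1],[0,0.0387,0.0319,0,0,0,-1],[0,0.0387,0.0319,0,0,0,-1]]'
python3 -m handwheel '[[0,0,0,0,0,0,-1],[0,0,0,0,0,0,-0.2],[0,0,0,0,0,0,-0.2],[0,0,0,0,0,0,-0.2],[0,0,-0.02,0,0,0,-0.2],[0,0,-0.06,0,0,0,-0.2],[0,0,-0.1,0,0,0,-0.2],[0,0.02,-0.12,0,0,0,-0.6],[0,0.04,-0.13,0,0,0,-1],[0,0.04,-0.13,0,0,0,-1]]'
```

```text
clock: 65.75
position: [538.4, -309.8, 138.0]
ee_rot: [0.73, -0.683, 0.001, -0.0]
contact_force: [-1.1, 1.3, 5.2]
gripper_width: 10.0
grasp_force: 58.8
clock: 67.0
position: [503.8, -312.4, 107.4]
ee_rot: [0.731, -0.683, 0.005, -0.002]
contact_force: [7.0, 4.2, 9.7]
gripper_width: 10.2
grasp_force: 64.3
clock: 68.25
position: [457.5, -314.9, 234.6]
ee_rot: [0.73, -0.684, -0.0, -0.0]
contact_force: [-0.6, -0.4, -0.2]
gripper_width: -0.2
grasp_force: 0.0
```

```bash
python3 -m handwheel '[[0.02,-0.01,-0.04,0,0,0,-1],[0.036,-0.02,-0.09,0,0,0,-1],[0.036,-0.02,-0.09,0,0,0,-1],[0.036,-0.02,-0.09,0,0,0,-1],[0.036,-0.02,-0.09,0,0,0,-1],[0.036,-0.02,-0.09,0,0,0,-1]]'
python3 bars.py w20; python3 -c "
from h import *
a=np.radians(3.78)
c=cam('wrist');p=cv2.imread('pics/w20.png');h=cv2.cvtColor(p,cv2.COLOR_BGR2HSV).astype(int)
for ce,q,mm in comp((abs(h[...,0]-60)<15)&(h[...,1]>100)&(h[...,2]>60),100):
  w=onplane(c,ce,103)[0];d=w-[557.6,-223.9,0];print('green',ce,w,d[0]*np.cos(a)+d[1]*np.sin(a),-d[0]*np.sin(a)+d[1]*np.cos(a))"
```

```text
clock: 69.0
position: [481.1, -348.9, 323.2]
ee_rot: [0.73, -0.683, -0.001, 0.0]
contact_force: [0.2, 0.1, -0.6]
gripper_width: -0.0
grasp_force: 0.0
tcp [ 481.1 -348.9  323.2] yaw 93.8 j [-0.36  0.29  0.09 -0.   -1.38  0.42]
red px [298. 217.] st x -60.5 y [-98.6 -51.8] z med/top 133.0 134.3
lid [ 1.1 -5. ] [241.7  89.2] 2.28 z 119.2 slope [-0.26  1.75]
green [385.64857143 255.79428571] [ 389.24432371 -247.59446018  103.        ] -169.55149695404864 -12.543965231473402
```

View pics/w20.png

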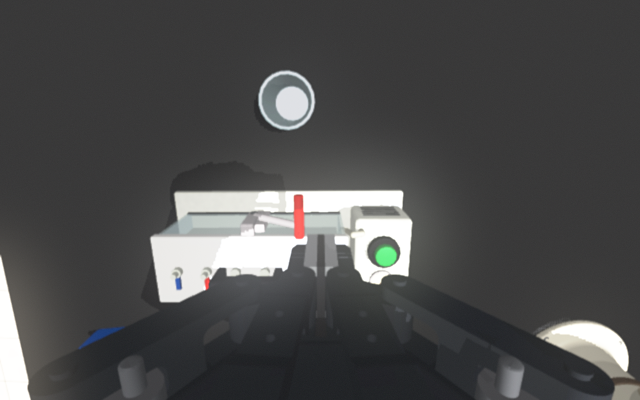

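Right bar (298,217) is at x -60.5 with centre about 128, which is locked. A light push from above will confirm each arm is at its stop.

```bash
python3 -m handwheel '[[-0.02,-0.01,0.04,0,0,0,-1],[-0.036,-0.023,0.09,0,0,0,-1],[-0.036,-0.023,0.14,0,0,0,-1],[-0.036,-0.023,0.17,0,0,0,-1],[-0.036,-0.023,0.18,0,0,0,-1],[-0.036,-0.023,0.184,0,0,0,-1],[-0.036,-0.023,0.184,0,0,0,-1]]'
python3 -m handwheel '[[0,0,0.003,0,0,0,-1],[0,0,0.006,0,0,0,-1],[0,0,0.008,0,0,0,-1],[0,0,0.008,0,0,0,-1]]'
python3 -m handwheel '[[0,0,0.001,0,0,0,-1],[0,0,0.002,0,0,0,-1],[0,0,0.002,0,0,0,-1]]'
```

```text
clock: 69.92
position: [502.8, -312.2, 141.6]
ee_rot: [0.73, -0.683, 0.001, -0.0]
contact_force: [-0.2, -0.1, 0.8]
gripper_width: -0.2
grasp_force: 0.0
clock: 70.42
position: [502.3, -312.0, 133.9]
ee_rot: [0.73, -0.683, 0.001, 0.0]
contact_force: [-2.1, 1.2, 6.9]
gripper_width: 0.1
grasp_force: 2.9
clock: 70.8
position: [502.4, -312.1, 133.6]
ee_rot: [0.73, -0.683, 0.001, 0.0]
contact_force: [-4.0, 3.8, 12.1]
gripper_width: -0.1
grasp_force: 6.5
```

The right arm is hard against its stop at 133.6, the expected 134 for locked. Same for the left.

```bash
python3 -m handwheel '[[0,0,-0.04,0,0,0,-1],[0,0,-0.09,0,0,0,-1],[-0.05,0,-0.1,0,0,0,-1],[-0.1,0,-0.1,0,0,0,-1],[-0.15,0,-0.1,0,0,0,-1],[-0.168,0,-0.1,0,0,0,-1],[-0.168,0,-0.05,0,0,0,-1],[-0.168,0,-0.02,0,0,0,-1],[-0.168,0,-0.01,0,0,0,-1],[-0.168,0,-0.008,0,0,0,-1]]'
python3 -m handwheel '[[0,0,0.003,0,0,0,-1],[0,0,0.006,0,0,0,-1],[0,0,0.006,0,0,0,-1]]'
python3 -m handwheel '[[0,0,0.001,0,0,0,-1],[0,0,0.002,0,0,0,-1],[0,0,0.002,0,0,0,-1]]'
```

```text
clock: 72.05
position: [491.4, -144.7, 138.5]
ee_rot: [0.73, -0.683, 0.0, 0.0]
contact_force: [0.3, 0.2, 0.7]
gripper_width: -0.0
grasp_force: 0.0
clock: 72.42
position: [491.8, -144.4, 133.9]
ee_rot: [0.73, -0.683, 0.001, -0.001]
contact_force: [-0.7, 0.2, 4.3]
gripper_width: 0.3
grasp_force: 2.2
clock: 72.8
position: [491.9, -144.4, 133.6]
ee_rot: [0.73, -0.683, 0.002, -0.001]
contact_force: [-5.4, 2.8, 14.3]
gripper_width: 0.2
grasp_force: 7.4
```

Both arms are locked. Going to the green button.

```bash
python3 -m handwheel '[[0,0,-0.04,0,0,0,-1],[0,0,-0.08,0,0,0,-1],[0.03,0.034,-0.08,0,0,0,-1],[0.06,0.068,-0.08,0,0,0,-1],[0.09,0.1,-0.08,0,0,0,-1],[0.0967,0.1083,-0.08,0,0,0,-1],[0.0967,0.1083,-0.04,0,0,0,-1],[0.0967,0.1083,0.0,0,0,0,-1],[0.0967,0.1083,0.015,0,0,0,-1],[0.0967,0.1083,0.017,0,0,0,-1]]'
python3 -m handwheel '[[0,0,0.0,0,0,0,-1],[0,0,0.0,0,0,0,-1]]'
python3 -c "
from h import *
p,d=get_image('side');cv2.imwrite('pics/s5.png',cv2.resize(p[90:240,290:470],None,fx=4,fy=4,interpolation=2))"
```

```text
clock: 74.05
position: [389.2, -247.5, 112.5]
ee_rot: [0.73, -0.683, -0.001, 0.001]
contact_force: [0.2, -0.2, 0.1]
gripper_width: 0.2
grasp_force: 0.0
clock: 74.3
position: [390.2, -248.0, 114.4]
ee_rot: [0.73, -0.683, 0.001, -0.001]
contact_force: [-0.4, 0.1, 0.7]
gripper_width: 0.0
grasp_force: 0.0
```

View pics/s5.png

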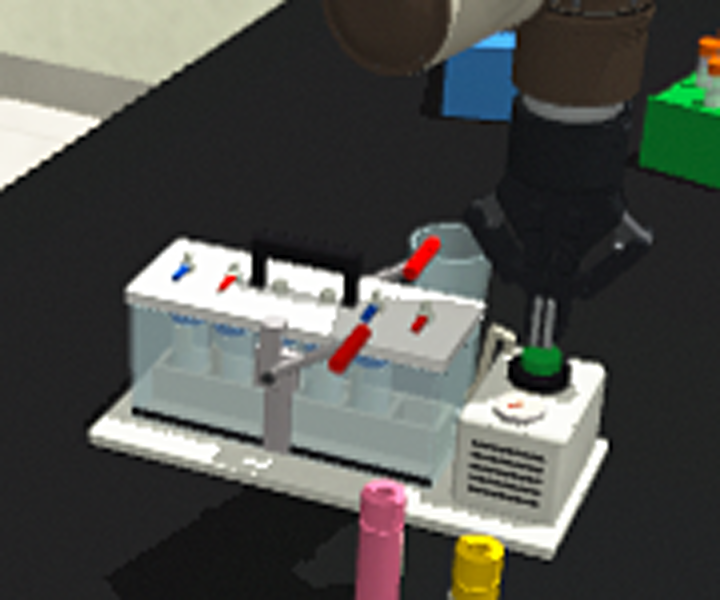

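The fingers stand centred over the button, both arms are down and the lid is flat. Pressing.

```bash
python3 -m handwheel '[[0,0,0.006,0,0,0,-1],[0,0,0.011,0,0,0,-1],[0,0,0.014,0,0,0,-1],[0,0,0.016,0,0,0,-1],[0,0,0.017,0,0,0,-1],[0,0,0.018,0,0,0,-1],[0,0,0.018,0,0,0,-1]]'
```

```text
clock: 75.22
position: [390.0, -248.1, 100.4]
ee_rot: [0.731, -0.682, 0.001, 0.0]
contact_force: [-8.5, 10.0, 38.6]
gripper_width: 0.2
grasp_force: 19.4
```

```bash
python3 - <<'E'
from h import *
p,d=get_image('side');cv2.imwrite('pics/s6.png',cv2.resize(p[150:210,390:460],None,fx=8,fy=8,interpolation=2))
E
python3 -m handwheel '[[0,0,-0.01,0,0,0,-1],[0,0,-0.04,0,0,0,-1],[0,0.03,-0.08,0,0,0,-1],[-0.03,0.06,-0.12,0,0,0,-1],[-0.06,0.06,-0.12,0,0,0,-1],[-0.06,0.06,-0.12,0,0,0,-1],[-0.06,0.06,-0.12,0,0,0,-1]]'
python3 - <<'E'
from h import *
a=np.radians(3.78)
c=cam('wrist');p,d=get_image('wrist');cv2.imwrite('pics/w21.png',p);X=cloud(c,d);Z=X[...,2];h=cv2.cvtColor(p,cv2.COLOR_BGR2HSV).astype(int)
for ce,q,mm in comp((abs(h[...,0]-60)<15)&(h[...,1]>100)&(h[...,2]>60),100):
  z=np.percentile(Z[mm],[5,50,95]);mt=mm&(Z>z[2]-2);k=np.argwhere(mt).mean(0)[::-1]
  w=onplane(c,k,z[2])[0];D=w-[557.6,-223.9,0];print('green',ce,q,z.round(1),w.round(1),D[0]*np.cos(a)+D[1]*np.sin(a),-D[0]*np.sin(a)+D[1]*np.cos(a))
  ring=cv2.dilate(mm.astype(np.uint8),np.ones((25,25)))>0; r=ring&~mm&(h[...,2]<70); print('collar z',np.percentile(Z[r],[10,50,75,90,97]).round(1))
  b=ring&(h[...,2]>140)&(h[...,1]<60);print('housing z',np.median(Z[b]))
E
```

```text
clock: 76.15
position: [325.4, -192.0, 215.1]
ee_rot: [0.73, -0.683, -0.0, 0.0]
contact_force: [-0.7, -0.1, -0.2]
gripper_width: 0.0
grasp_force: 0.0
green [244.23632611 123.58101135] [227 106  35  36 969] [104.2 106.4 107.7] [ 389.3 -247.8  107.7] -169.50776828756034 -12.718228984098173
collar z [95.6 96.5 97.  97.5 97.9]
housing z 84.6968310722059
```

View pics/s6.png

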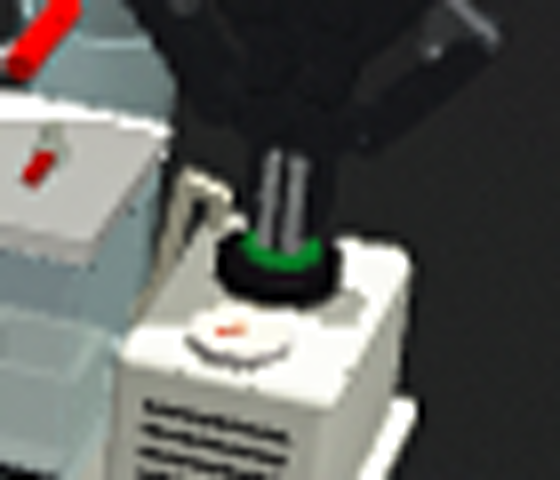

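While pressed, the button was fully sunk: apex down from about 106.5 to 100.4, hard against its stop. It has sprung back, and the arm is clear of everything.

```bash
python3 -c "
from bench import job_done
print(job_done())"
```

```text
the job is handed in; nothing more can be done
None
```

The job is handed in, with no verdict shown: five vials racked, lid flat on the rim, both cam arms at their locked stops and the pump button pressed its full travel last (38.6 N at its stop), at about 76 s; I viewed 20 pictures, over your limit of 14.

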